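# Put the microscope tools back in their shadow tray

### The job

Put the two loose service tools that are missing from the black shadow tray back into their own cut-outs: the T-handled key, and the spanner that has a jaw at one end only. Lay each one down gently rather than dropping it, so that it lies flat on the floor of its pocket, and let go. The double-ended spanner has no place in the tray.

Things in the scene. Friction and masses are not known exactly. Their poses are not given: they have to be found in the camera images.
- tkey: T-handled key, about 160 g: black grip 50 long (x), 22 wide, 30 mm high; at +x a black crossbar 22 (x) by 80 (y), 24 high, centred at x=36; at -x a steel shaft 10 thick, ending at x=-85. Lies flat; balanced near the grip. Pinch the grip across y on its upper half (it stands 21 mm above the tray when seated). Origin: centre of the grip, on the underside; x towards the crossbar, z up.
- spanner: Single-ended spanner, about 180 g: black grip 60 long (x), 22 wide, 30 mm high; at +x one steel open jaw 48 across, 10 high, centred at x=70; at -x a steel stub 14 wide, ending at x=-45. Lies flat; balanced near the grip. Pinch the grip across y, upper half. Origin: centre of the grip, on the underside; x towards the jaw, z up. (The spanner with two jaws is a bystander.)
- pocket_tkey (a point): T-shaped cut-out in the black tray (fixed, level, 190x264, 14 mm high): 9 mm deep, light floor 5 mm above the bench, 9 mm play all round the key. Crossbar part 98 wide (y), x=16 to 56; grip part 40 wide to x=-34; shaft part 28 wide to x=-94. Point: on the pocket floor, where the grip's centre (the key's origin) belongs; x is where the crossbar points, z up.
- pocket_spanner (a point): Spanner cut-out in the same tray, also 9 mm deep with its floor 5 mm above the bench, 9 mm play all round: jaw part 66 wide (y), x=37 to 103 mm; grip part 40 wide, x=-54 to 37. Point: on the pocket floor, where the grip's centre (the spanner's origin) belongs; x is where the jaw points, z up. (A third, straight cut-out already holds its screwdriver.)
There are look-alikes about, which are no part of the job. Leave any green or pink look-alike of the spanner alone.

How it is judged:
By the outcome, as a careful person would: the job done as asked, in the order asked, and still so for the second after the job is handed in, with the robot touching nothing.
It also fails if it takes over 54 s, if anything falls off the work surface, if the arm or the gripper's body presses on something with over 40 N, if the wrist force passes 120 N, or if a joint passes its speed limit or range.

### The arm

A 6-joint arm with a two-finger parallel gripper is mounted at the origin on the work surface. World frame = base frame: x ahead of the robot, y to its left, z up, the work surface at z = 0. Lengths are in mm, angles in rad, forces in N, time in s.
With the tool pointing down it reaches from about 325 to 900 mm from the base axis. Payload 3.5 kg.
Tool frame: the origin (TCP) lies on the centre line of the jaws, within the pads' length; the fingertips stand 8 mm ahead of it and the grasp point (between the pads) lies 11 mm behind it; x points along the fingers, z is the direction in which the jaws open and shut, and the axes are right-handed (so a half turn about x gives the same grasp; the last joint's range is limited). The gripper opens to 85 mm and grips with 20 to 120 N. Pads are 22 mm wide; open, the fingers measure 114 mm over their backs; the gripper's body (76 mm by 85 mm) begins 54 mm behind the grasp point. The pads swing forward as they close: fully open they stand 13 mm farther back than shut.
Start: joints at [1.151, 0.276, -0.026, 1.268, 0, 1.467], TCP at [194.711, 593.893, 211.013] pointing down, gripper open.
Joint ranges: [-3.12, 3.12], [-0.85, 1.88], [-1.08, 1.24], [-1.95, 2.15], [-1.57, 1.53], [-3.14, 3.14]. Speed limits (rad/s): [2.57, 2.57, 3.14, 3.14, 3.14, 3.14].

### API

Orientations are given as a unit quaternion [x, y, z, w].
In Python, from rig import env gives the robot as it stands.
- The arm moves only by the shell command python3 -m pendant 'ROWS' [OPENING] [FORCE]. ROWS is JSON, one flat list of numbers, 4 for each row, row after row: the shift along the tool's x, y, z in units of 250 mm (1.0 is 250 mm), then the turn about the tool's x in units of 180 degrees (1.0 is 180 degrees). In form: [dx, dy, dz, roll, dx, dy, dz, roll, ...]. A call has 1 to 12 rows; each row is the pose to reach, as a shift and turn from the pose commanded when the call began, along the tool's axes at that moment, turning the shorter way round; what a row does not reach only later rows make up. A row lasts 1/10 s, in which the tool goes at most 50 mm and 8.59 degrees, less where a joint would pass 70% of its speed; a pose out of reach is approached as far as the arm can. A call with a number of a shift or a turn outside -1 to 1 is refused whole. A call with a gripper value outside its range is refused whole. OPENING is the opening, from 0 (shut) to 1 (fully open), set as the call begins (- or left out, the last holds). The fingers move at their own pace and stop on an object; FORCE is the grip in N (left out, the last holds). Time passes only in rows, so rows that repeat a pose let the fingers close. It gives the time, the measured TCP pose, the force and the opening at its end, in the units of the state.
- env.get_obs(): the state, without advancing time (a new reading comes with each control period).
- env.read_camera(name): name is "side" or "top" or "wrist"; returns a dict with "frame" (400x640x3 uint8, red, green, blue), "fov_y" (degrees; the focal length in pixels is half the picture's height over the tangent of half this angle, whatever the lens; pixels are square), "cx", "cy" (the principal point, pixels), "camera_from_world" (4x4, takes a point from world to camera coordinates). Camera axes: x right, y down, z forward; pixel columns grow to the right and rows downward; lengths in mm; the calibration is good to about 2 mm. A picture is of the moment at which its call begins. There is no depth.
- env.sign_off(): hands the job in, once; it reports no verdict.
The state is a dict: "t": time; "qpos": joint angles; "qd": joint speeds; "joint_torque": joint torques, N m; "ee_pos": TCP position; "ee_rot": TCP orientation; "ft_force": force on the tool from outside, world axes, zero at the start; "moment": the same for the moment, N m; "grip_width": finger opening in mm.
Only numpy, scipy, OpenCV 4.12 (cv2) and the standard library are available. Lean on these libraries where they do the work, as an engineer would, in place of code of your own. Each camera call takes 0.05 s, during which the arm holds its last target.

## Working session

There is one attempt and no reset: what is moved stays moved. The work goes in short steps, Python scripts to look and compute and a shell command to move; the robot and the scene stay as the last step left them, time stands still between calls to the robot, and variables do not carry over. Pictures are saved under pics/ and viewed, and the job is handed in when it is done.

```bash
mkdir -p pics; ls; cat > h.py <<'E'
import numpy as np, cv2
from rig import env
def snap(name,fn):
    c=env.read_camera(name); f=c["frame"]
    cv2.imwrite("pics/"+fn+".png",cv2.cvtColor(f,cv2.COLOR_RGB2BGR))
    np.savez("pics/"+fn+".npz",f=f,fov=c["fov_y"],cx=c["cx"],cy=c["cy"],T=c["camera_from_world"])
def load(fn): return np.load("pics/"+fn+".npz")
def pw(fn,u,v,z):
    c=load(fn);f=200/np.tan(np.radians(float(c["fov"]))/2)
    d=np.array([(u-c["cx"])/f,(v-c["cy"])/f,1]);T=c["T"];R=T[:3,:3];o=-R.T@T[:3,3];w=R.T@d
    return o+w*(z-o[2])/w[2]
def wp(fn,p):
    c=load(fn);f=200/np.tan(np.radians(float(c["fov"]))/2)
    q=c["T"][:3,:3]@np.array(p)+c["T"][:3,3]
    return q[:2]/q[2]*f+np.array([c["cx"],c["cy"]])
def crop(fn,x0,y0,x1,y1,s,out):
    im=cv2.imread("pics/"+fn+".png")[y0:y1,x0:x1]
    cv2.imwrite("pics/"+out+".png",cv2.resize(im,None,fx=s,fy=s,interpolation=cv2.INTER_CUBIC))
E
python3 - <<'E'
from h import *
for n in("top","side","wrist"): snap(n,n+"0")
o=env.get_obs()
for k in o: print(k,np.round(o[k],3))
print(load("top0")["T"])
E
```

```text
pics
t 0.15
qpos [ 1.151  0.277 -0.028  1.268 -0.     1.467]
qd [ 0.    -0.003  0.003 -0.001 -0.001  0.001]
joint_torque [ 0.0000e+00 -4.4606e+01  2.9564e+01  1.1000e-02 -0.0000e+00  0.0000e+00]
ee_pos [194.452 593.347 210.121]
ee_rot [-0.415  0.573  0.415  0.572]
ft_force [ 0.25   0.111 -0.049]
moment [-0.017  0.041  0.077]
grip_width 85.202
[[-8.93230391e-03 -9.99842762e-01  1.53187640e-02 -1.45750726e+02]
 [-9.94453085e-01  7.27651735e-03 -1.04929091e-01  4.78917031e+02]
 [ 1.04801125e-01 -1.61710506e-02 -9.94361716e-01  1.40059197e+03]
 [ 0.00000000e+00  0.00000000e+00  0.00000000e+00  1.00000000e+00]]
```

View pics/top0.png

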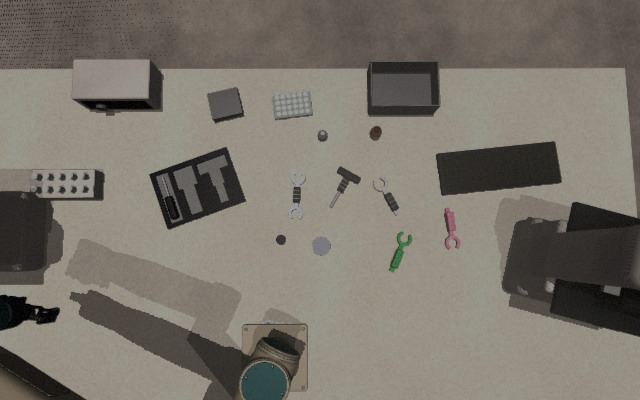

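View pics/side0.png

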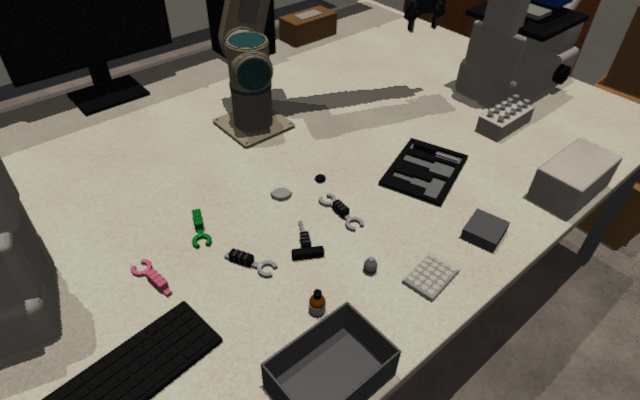

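View pics/wrist0.png

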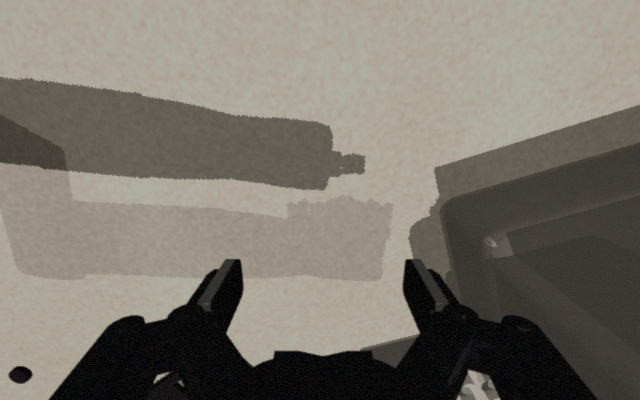

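The top view shows the T-key at about (345,185). Spanner-like things: a double-ended one at (297,196), a black/steel single-ended one at (386,195), a green one at (400,252) and a pink one at (451,229). The tray is at (197,187). The ones that fit the description are (386,195) and the key at (345,185). I'll check both in close crops.

```bash
python3 - <<'E'
from h import *
crop("top0",280,155,410,225,6,"c1"); crop("top0",140,140,260,235,6,"c2"); crop("side0",370,130,480,210,7,"c3"); crop("side0",210,180,370,285,5,"c4")
print(wp("top0",[194,593,211]),wp("top0",[0,0,0]),wp("top0",[400,0,0]),wp("wrist0",[194,593,211]),wp("wrist0",[194,593,0]), load("top0")["fov"])
E
```

```text
[ 49.21212753 304.34718768] [275.17750444 357.01743812] [275.4202513 230.3004698] [321.08065372 247.06509856] [322.26069706 173.1824209 ] 48.542644994301696
```

View pics/c1.png

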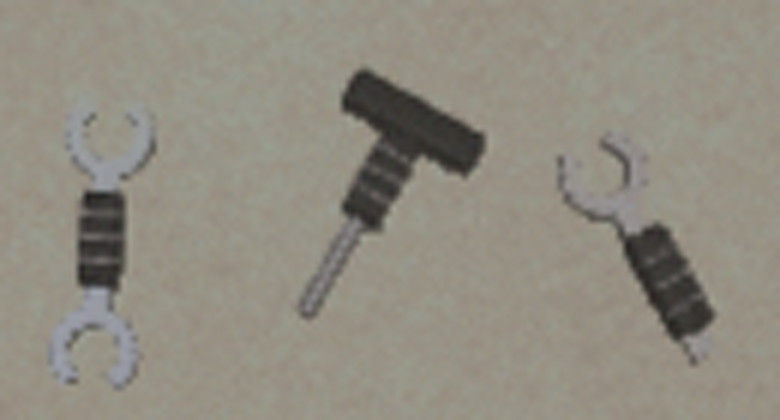

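View pics/c2.png

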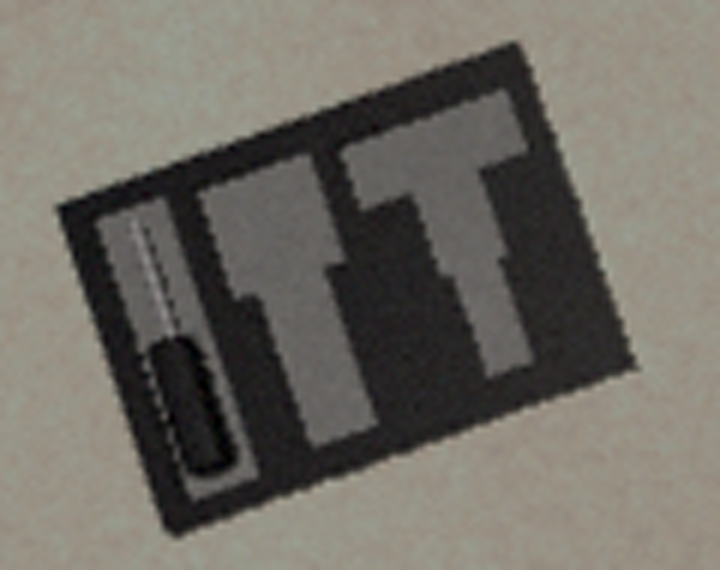

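View pics/c4.png

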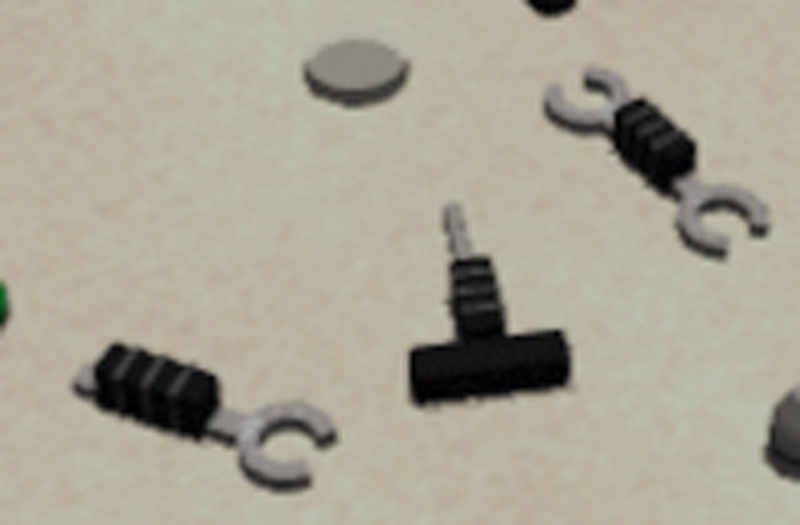

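View pics/c3.png

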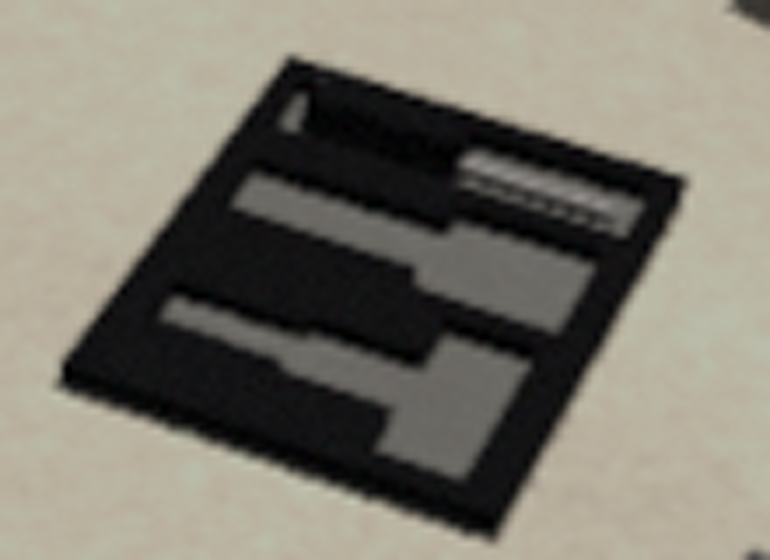

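The close crop confirms the choice: the T-key, and the spanner at (386,195) with one jaw and a short stub. The double-ended one at (297,196) is the bystander. Next I'll fit poses.

```bash
cat >> h.py <<'E'
from scipy.optimize import least_squares
def fit(obs,x0):
    # obs: list (img, u,v, mx,my,z) ; pose x,y,yaw
    def r(p):
        c,s=np.cos(p[2]),np.sin(p[2]);o=[]
        for fn,u,v,a,b,z in obs:
            o+=list(wp(fn,[p[0]+c*a-s*b,p[1]+s*a+c*b,z])-np.array([u,v]))
        return np.array(o)
    s=least_squares(r,x0,x_scale=[100,100,1],loss="soft_l1"); return s.x,np.round(r(s.x),1)
E
cat > fit1.py <<'E'
from h import *
def C(off,s,L,fn): return [(fn,u/s+off[0],v/s+off[1],a,b,z) for (u,v,a,b,z) in L]
T=[(338,152,56,49),(505,90,56,-49),(528,150,16,-49),(482,170,16,-20),(512,255,-34,-20),(500,260,-34,-14),(532,362,-94,-14),(490,378,-94,14),(440,277,-34,20),(412,190,16,20),(362,210,16,49)]
S=[(200,190,103,33),(308,153,103,-33),(342,262,37,-33),(328,268,37,-20),(376,422,-54,-20),(313,447,-54,20),(260,295,37,20),(238,297,37,33)]
for n,L in(("pT",T),("pS",S)):
    p,r=fit(C((140,140),6,[l+(10,) for l in L],"top0"),[500,300,0.3]);print(n,np.round(p,3),abs(r).max())
# side crop c3 (offset 370,130, s7): tkey floor
T2=[(530,362,56,-0+49),(465,478,56,-49),(380,455,16,-49),(160,312,-94,-14),(178,295,-94,14)]
p,r=fit(C((370,130),7,[l+(9,) for l in T2],"side0"),[500,300,0.3]);print("pT side",np.round(p,3),r)
S2=[(595,262,103,33),(560,335,103,-33),(412,278,37,-33),(232,205,-54,-20),(255,172,-54,20),(455,222,37,33)]
p,r=fit(C((370,130),7,[l+(9,) for l in S2],"side0"),[500,300,0.3]);print("pS side",np.round(p,3),r)
K=[(415,121,36,0,20),(306,314,-85,0,5),(365,224,-25,0,22)]
p,r=fit(C((280,155),6,K,"top0"),[550,-200,-0.4]);print("tkey",np.round(p,3),r)
K=[(700,360,-45,0,7),(668,282,0,0,24),(603,178,70,0,8),(690,334,-30,0,22),(645,232,30,0,24)]
p,r=fit(C((280,155),6,K,"top0"),[550,-300,0.4]);print("span",np.round(p,3),r)
K=[(453,207,-85,0,7),(490,368,36,0,14),(472,265,-25,0,30)]
p,r=fit(C((210,180),5,K,"side0"),[550,-200,-0.4]);print("tkey side",np.round(p,3),r)
K=[(82,380,-45,0,6),(160,390,0,0,15),(290,447,70,0,6)]
p,r=fit(C((210,180),5,K,"side0"),[550,-300,0.4]);print("span side",np.round(p,3),r)
from scipy.spatial.transform import Rotation as R
print(R.from_quat(env.get_obs()["ee_rot"]).as_matrix().round(3)); print(load("wrist0")["T"].round(3),load("wrist0")["fov"])
E
python3 fit1.py
```

```text
pT [5.82004e+02 1.93585e+02 3.46000e-01] 1.2
pS [5.08584e+02 2.68481e+02 3.47000e-01] 1.4
pT side [5.88210e+02 1.93233e+02 3.54000e-01] [ 1.7 -1.3  0.4  1.2 -1.  -0.2 -0.8  1.3  0.1 -1.3]
pS side [5.14419e+02 2.66831e+02 3.54000e-01] [ 1.3 -0.8 -0.2  0.6 -0.3  1.8 -1.4  0.8  0.  -1.1  0.5 -1.6]
tkey [ 5.44852e+02 -2.24332e+02 -5.24000e-01] [ 0.3  0.2  0.1  0.6 -0.5 -0.9]
span [ 4.86356e+02 -3.75809e+02  4.53000e-01] [ 0.   0.1 -0.1  0.3  0.1 -0.8  0.4 -0.1 -0.5  0.3]
tkey side [ 5.54819e+02 -2.28094e+02 -5.35000e-01] [ 0.1  0.6  0.1  0.2 -0.2 -1.1]
span side [ 4.95018e+02 -3.80394e+02  4.83000e-01] [-0.2 -0.4  0.   0.4  0.1 -0.1]
[[-0.001 -0.95   0.311]
 [-0.002  0.311  0.95 ]
 [-1.     0.    -0.002]]
[[ 3.11000e-01  9.50000e-01 -2.00000e-03 -6.24395e+02]
 [ 8.99000e-01 -2.94000e-01  3.24000e-01 -4.08030e+01]
 [ 3.07000e-01 -1.03000e-01 -9.46000e-01  3.80177e+02]
 [ 0.00000e+00  0.00000e+00  0.00000e+00  1.00000e+00]] 70.68575522614177
```

```bash
cat >> h.py <<'E'
from scipy.spatial.transform import Rotation as Ro
def go(x,y,z,yaw=None):
    o=env.get_obs();M=Ro.from_quat(o["ee_rot"]).as_matrix();d=np.array([x,y,z])-o["ee_pos"]
    cy=np.arctan2(M[1,2],M[0,2]); r=0 if yaw is None else -((yaw-cy+np.pi)%(2*np.pi)-np.pi)/np.pi
    print("t",round(float(o["t"]),2),"at",np.round(o["ee_pos"],1),"yaw",round(float(cy),3),"F",np.round(o["ft_force"],1),"g",round(float(o["grip_width"]),1),"ROW",np.round(M.T@d/250,4),"roll",round(float(r),4),"q",np.round(o["qpos"],2))
E
python3 -c "
from h import *
go(362,412,235,1.6); go(525,228,270,1.917)"
```

```text
t 0.15 at [194.5 593.3 210.1] yaw 1.254 F [ 0.3  0.1 -0. ] g 85.2 ROW [-0.0989 -0.8628 -0.4807] roll -0.1101 q [ 1.15  0.28 -0.03  1.27 -0.    1.47]
t 0.15 at [194.5 593.3 210.1] yaw 1.254 F [ 0.3  0.1 -0. ] g 85.2 ROW [-0.2382 -1.7116 -0.9772] roll -0.211 q [ 1.15  0.28 -0.03  1.27 -0.    1.47]
```

```bash
python3 -m pendant '[-0.099,-0.863,-0.481,-0.11, -0.099,-0.863,-0.481,-0.11, -0.099,-0.863,-0.481,-0.11, -0.099,-0.863,-0.481,-0.11, -0.099,-0.863,-0.481,-0.11, -0.099,-0.863,-0.481,-0.11]' 1; python3 -c "
from h import *
go(525,228,270,1.917)"
```

```text
t: 0.75
ee_pos: [365.8, 408.9, 236.3]
ee_rot: [0.506, -0.494, -0.505, -0.495]
ft_force: [-0.6, 0.3, 0.3]
grip_width: 85.5
t 0.75 at [365.8 408.9 236.3] yaw 1.593 F [-0.6  0.3  0.3] g 85.5 ROW [-0.1327 -0.6211 -0.7377] roll -0.1032 q [ 0.72  0.13 -0.16  1.29 -0.    0.7 ]
```

```bash
python3 -m pendant '[-0.133,-0.62,-0.74,-0.103, -0.133,-0.62,-0.74,-0.103, -0.133,-0.62,-0.74,-0.103, -0.133,-0.62,-0.74,-0.103, -0.133,-0.62,-0.74,-0.103, -0.133,-0.62,-0.74,-0.103, -0.133,-0.62,-0.74,-0.103, -0.133,-0.62,-0.74,-0.103]'; python3 -c "
from h import *
snap('wrist','w1')
go(400,0,250,1.5)
for p in ([582,193.6,5],[508.6,268.5,5]): print(wp('w1',p))"
```

```text
t: 1.55
ee_pos: [521.4, 232.8, 268.4]
ee_rot: [-0.58, 0.405, 0.581, 0.404]
ft_force: [-0.2, 0.2, -0.7]
grip_width: 85.1
t 1.6 at [521.2 233.1 268.4] yaw 1.925 F [-0.2 -0.6 -0.7] g 85.4 ROW [ 0.0745  0.7779 -0.7065] roll 0.1353 q [ 0.31  0.16 -0.05  1.36  0.   -0.05]
[285.0576805  192.72450175]
[346.69279483 165.68492424]
```

View pics/w1.png

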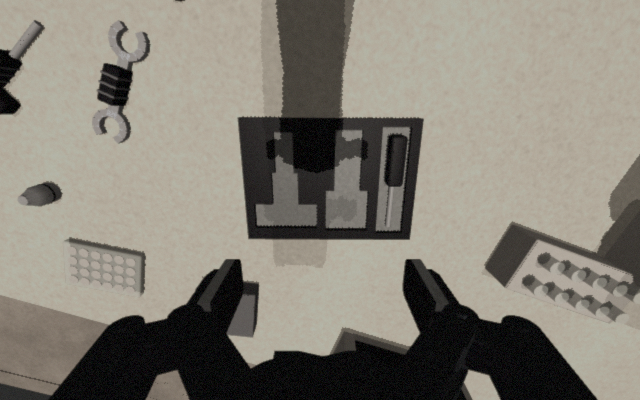

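The wrist picture shows the whole tray: T pocket near (286,190), spanner pocket near (347,180).

```bash
python3 -c "
from h import *
crop('w1',230,110,430,245,4,'c5')"
```

```text
(no output)
```

View pics/c5.png

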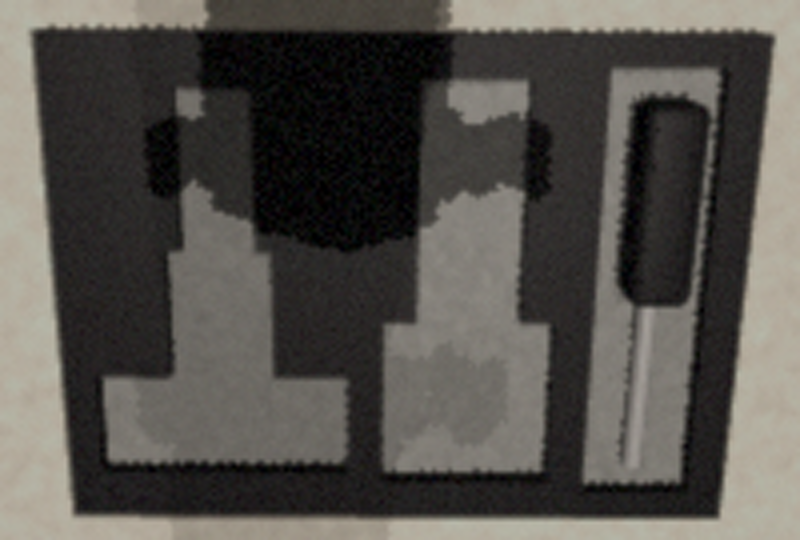

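```bash
python3 - <<'E'
from h import *
def C(off,s,L,fn): return [(fn,u/s+off[0],v/s+off[1],a,b,z) for (a,b,u,v,z) in L]
T=[(56,-49,105,465,5),(56,49,348,463,7),(16,-49,102,378,10),(16,-20,174,377,10),(16,20,273,377,14),(16,49,348,377,14),(-34,-20,168,252,10),(-34,-14,183,251,10),(-34,14,255,250,14),(-34,20,272,252,14),(-94,-14,176,88,12),(-94,14,250,90,14)]
S=[(103,-33,383,472,8),(103,33,545,473,5),(37,33,550,323,10),(37,20,520,322,10),(37,-20,416,323,14),(37,-33,383,323,14),(-54,-20,422,80,14),(-54,20,528,80,12)]
for L in (T,S):
    p,r=fit(C((230,110),4,L,"w1"),[580,190,.35]);print(np.round(p,3),r)
go(490,-220,300,1.04); 
go(505,0,285,1.45)
E
```

```text
[5.82097e+02 1.95379e+02 3.50000e-01] [ 1.2 -0.4  0.4  0.8 -0.5 -0.8 -0.1 -0.5  0.4  0.4  0.2  0.5 -0.3 -0.4
 -0.1 -0.2  0.1  0.7 -0.2  0.2 -0.7  0.   0.1 -0.3]
[5.0871e+02 2.6964e+02 3.5400e-01] [-0.2  0.9 -0.5 -0.1  0.8 -0.5 -0.1 -0.2  0.1  0.3 -0.1  0.3 -0.5 -0.1
  0.7 -0.2]
t 1.6 at [521.2 233.1 268.4] yaw 1.925 F [-0.2 -0.6 -0.7] g 85.4 ROW [-0.1261  0.7457 -1.6566] roll 0.2817 q [ 0.31  0.16 -0.05  1.36  0.   -0.05]
t 1.6 at [521.2 233.1 268.4] yaw 1.925 F [-0.2 -0.6 -0.7] g 85.4 ROW [-0.0661  0.3841 -0.8521] roll 0.1512 q [ 0.31  0.16 -0.05  1.36  0.   -0.05]
```

```bash
python3 -m pendant '[-0.066,0.384,-0.852,0.151, -0.066,0.384,-0.852,0.151, -0.066,0.384,-0.852,0.151, -0.066,0.384,-0.852,0.151, -0.066,0.384,-0.852,0.151, -0.066,0.384,-0.852,0.151]'; python3 -c "
from h import *
go(530,-240,240,1.04)"
```

```text
t: 2.2
ee_pos: [505.3, -2.9, 285.8]
ee_rot: [-0.468, 0.53, 0.468, 0.53]
ft_force: [-0.2, -0.1, -0.4]
grip_width: 85.7
t 2.2 at [505.3  -2.9 285.8] yaw 1.446 F [-0.2 -0.1 -0.4] g 85.7 ROW [ 0.1842 -0.216  -0.9285] roll 0.1293 q [-0.13  0.03 -0.16  1.38 -0.   -0.01]
```

```bash
python3 -m pendant '[0.184,-0.216,-0.928,0.129, 0.184,-0.216,-0.928,0.129, 0.184,-0.216,-0.928,0.129, 0.184,-0.216,-0.928,0.129, 0.184,-0.216,-0.928,0.129, 0.184,-0.216,-0.928,0.129, 0.184,-0.216,-0.928,0.129]'; python3 -c "
from h import *
snap('wrist','w2')
go(545,-224.3,100,1.04)"
```

```text
t: 2.9
ee_pos: [531.3, -236.4, 238.6]
ee_rot: [-0.352, 0.613, 0.354, 0.613]
ft_force: [-0.9, -0.4, 0.6]
grip_width: 85.7
t 2.95 at [ 531.4 -235.9  239.1] yaw 1.045 F [-0.3  1.1 -0.2] g 85.4 ROW [ 0.5566 -0.0246  0.0669] roll 0.0017 q [-0.53  0.19 -0.08  1.31  0.   -0.  ]
```

View pics/w2.png

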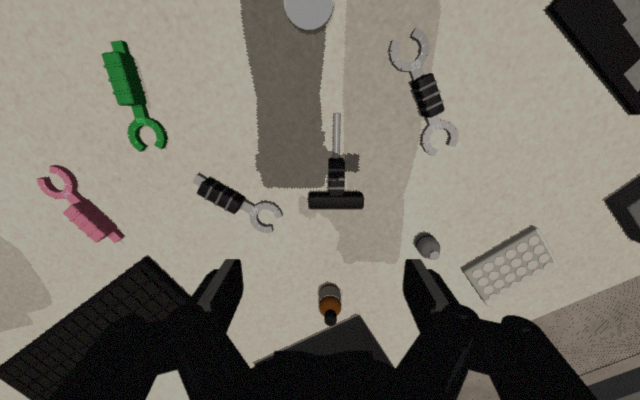

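The key is at (336,178) with its shaft tip at (337,114). The single-ended spanner is at (232,200).

```bash
python3 -c "
from h import *
crop('w2',185,105,375,240,4,'c6')"
```

```text
(no output)
```

View pics/c6.png

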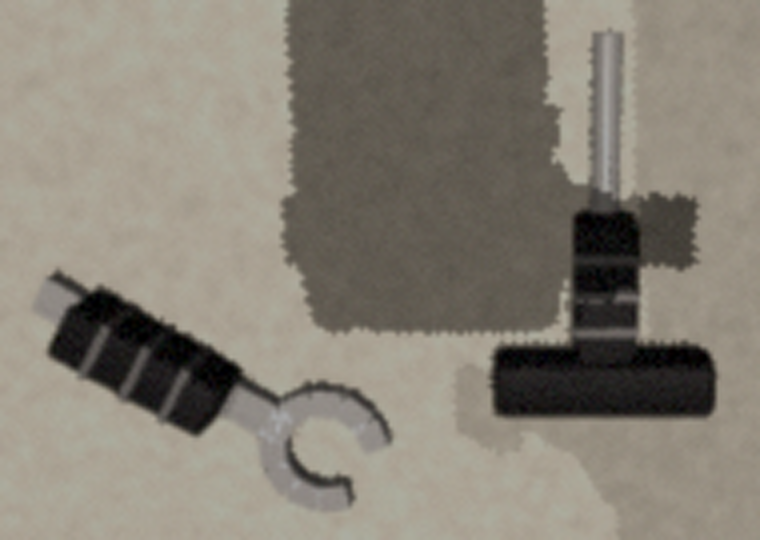

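```bash
python3 - <<'E'
from h import *
def pr(fn,p,pts,off,s):
    c,q=np.cos(p[2]),np.sin(p[2])
    for a,b,z in pts:
        w=wp(fn,[p[0]+c*a-q*b,p[1]+q*a+c*b,z]); print((a,b,z),np.round((w-off)*s))
k=[544.85,-224.3,-.524]
pr("w2",k,[(-85,0,5),(-85,0,15),(25,-40,0),(25,-40,24),(47,40,0),(47,40,24),(-25,11,0),(-25,11,30),(-25,-11,30),(36,-40,12),(36,40,12)],np.array([185,105]),4)
s=[486.36,-375.8,.453]
print('sp');pr("w2",s,[(-45,7,5),(-45,-7,5),(-30,11,30),(-30,-11,30),(30,11,30),(30,-11,30),(30,-11,0),(-30,11,0),(-30,-11,0),(94,0,10),(70,24,10),(70,-24,10)],np.array([185,105]),4)
E
```

```text
(-85, 0, 5) [600.  26.]
(-85, 0, 15) [601.  26.]
(25, -40, 0) [487. 339.]
(25, -40, 24) [484. 359.]
(47, 40, 0) [702. 395.]
(47, 40, 24) [711. 417.]
(-25, 11, 0) [629. 203.]
(-25, 11, 30) [635. 218.]
(-25, -11, 30) [568. 218.]
(36, -40, 12) [486. 378.]
(36, 40, 12) [708. 377.]
sp
(-45, 7, 5) [ 53. 261.]
(-45, -7, 5) [ 36. 293.]
(-30, 11, 30) [ 67. 291.]
(-30, -11, 30) [ 39. 344.]
(30, 11, 30) [225. 386.]
(30, -11, 30) [195. 435.]
(30, -11, 0) [218. 407.]
(-30, 11, 0) [101. 272.]
(-30, -11, 0) [ 74. 321.]
(94, 0, 10) [376. 482.]
(70, 24, 10) [353. 398.]
(70, -24, 10) [288. 498.]
```

```bash
python3 - <<'E'
from h import *
def C(off,s,L,fn): return [(fn,u/s+off[0],v/s+off[1],a,b,z) for (a,b,z,u,v) in L]
K=[(-85,0,8,608,30),(36,-40,12,493,382),(36,40,12,715,382),(-25,11,30,638,222),(-25,-11,30,573,222),(47,-40,18,495,414),(47,40,18,714,414)]
p,r=fit(C((185,105),4,K,"w2"),[545,-224,-.52]);print(np.round(p,3),r)
K=[(30,11,30,241,378),(30,-11,30,198,436),(-30,-11,30,48,352),(-45,7,8,57,273),(-45,-7,8,35,306),(70,0,8,325,446)]
p2,r=fit(C((185,105),4,K,"w2"),[486,-375,.45]);print(np.round(p2,3),r)
go(p[0],p[1],100,p[2]+np.pi/2)
E
```

```text
[ 5.47062e+02 -2.23002e+02 -5.21000e-01] [-0.4 -0.1 -0.  -0.1 -0.3 -0.4  0.8 -0.   0.3  0.1 -0.6  0.4  0.2  0.2]
[ 488.838 -374.674    0.495] [-2.2  2.2  1.6  0.3 -0.6 -0.1 -1.  -0.5  0.6 -0.5  1.6 -0.2]
t 2.95 at [ 531.4 -235.9  239.1] yaw 1.045 F [-0.3  1.1 -0.2] g 85.4 ROW [ 0.5566 -0.0291  0.0755] roll -0.0012 q [-0.53  0.19 -0.08  1.31  0.   -0.  ]
```

```bash
python3 -m pendant '[0.2,-0.028,0.074,0, 0.4,-0.028,0.074,0, 0.556,-0.028,0.074,0, 0.556,-0.028,0.074,0, 0.65,-0.028,0.074,0, 0.73,-0.028,0.074,0, 0.73,-0.028,0.074,0]' 0.75; python3 -c "
from h import *
snap('wrist','w3')
go(546.5,-223.3,21.5,1.049)"
```

```text
t: 3.65
ee_pos: [546.1, -223.6, 57.1]
ee_rot: [-0.352, 0.613, 0.354, 0.612]
ft_force: [-0.7, 0.4, -0.0]
grip_width: 64.1
t 3.7 at [ 547.1 -224.3   58.4] yaw 1.045 F [-0.3  1.1 -0. ] g 64.2 ROW [0.1477 0.0041 0.0024] roll -0.0012 q [-0.5   0.34 -0.29  0.95  0.    0.03]
```

View pics/w3.png

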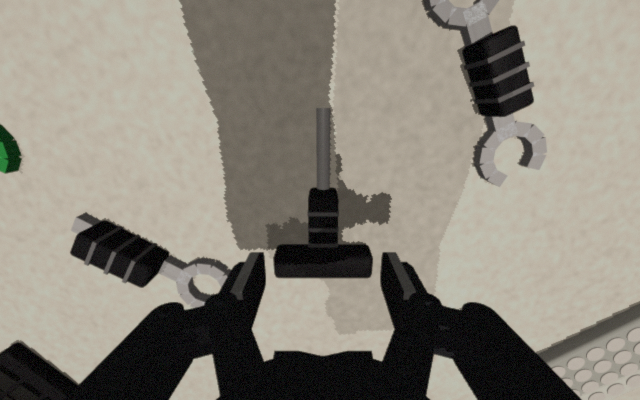

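```bash
python3 -m pendant '[0.07,0.002,0,0, 0.12,0.002,0,0, 0.145,0.002,0,0, 0.145,0.002,0,0]'; python3 -m pendant '[0,0,0,0, 0,0,0,0, 0,0,0,0, 0,0,0,0, 0,0,0,0, 0,0,0,0, 0,0,0,0, 0,0,0,0]' 0 60; python3 -c "
from h import *
snap('side','s3');snap('wrist','w4')
go(546.5,-223.3,22,1.049); crop('s3',200,120,400,320,3,'c7')"
```

```text
t: 4.1
ee_pos: [545.9, -224.9, 20.7]
ee_rot: [-0.352, 0.613, 0.353, 0.613]
ft_force: [-0.3, 0.3, -0.5]
grip_width: 63.9
t: 4.9
ee_pos: [546.2, -225.2, 20.8]
ee_rot: [-0.352, 0.613, 0.352, 0.613]
ft_force: [-0.1, -0.2, 0.9]
grip_width: 0.0
t 5.0 at [ 546.2 -225.2   20.7] yaw 1.043 F [-0.4  0.1  0.4] g -0.0 ROW [-0.0052  0.0027  0.0073] roll -0.0018 q [-0.5   0.38 -0.32  0.87  0.    0.03]
```

View pics/c7.png

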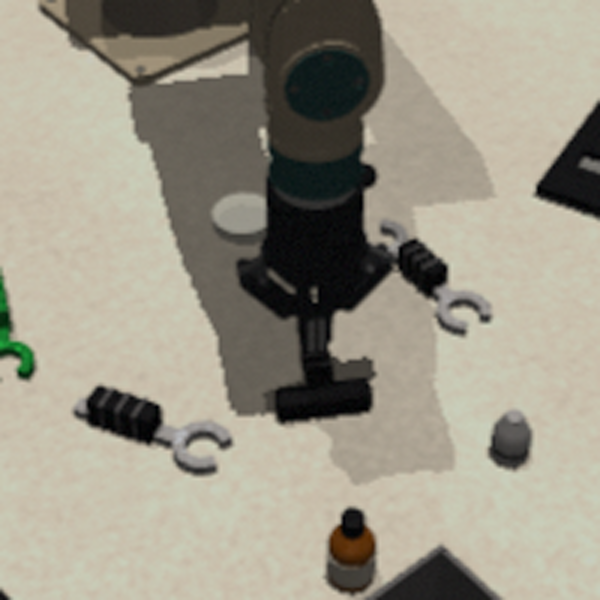

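View pics/w4.png

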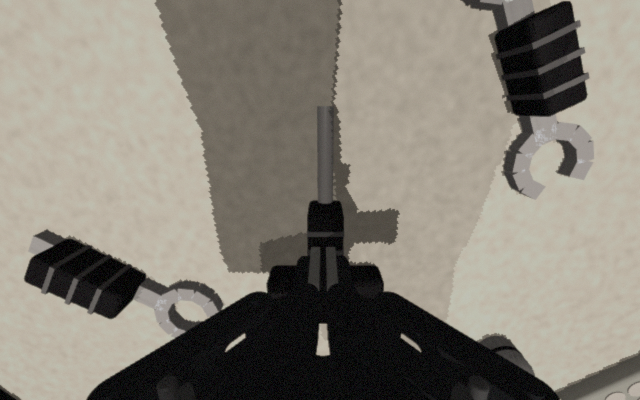

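```bash
python3 - <<'E'
from h import *
crop('s3',270,190,350,280,8,'c8');crop('w4',250,180,400,310,5,'c9')
for z in (0,12.7,20.7,31.7,50,86): print(z,((wp('s3',[546.2,-225.2,z])-[270,190])*8).round(),((wp('w4',[546.2,-225.2,z])-[250,180])*5).round())
o=env.get_obs();print(o['ee_rot'])
E
```

```text
0 [276. 437.] [360. 266.]
12.7 [276. 410.] [360. 306.]
20.7 [276. 392.] [360. 334.]
31.7 [276. 368.] [360. 377.]
50 [276. 327.] [359. 462.]
86 [276. 244.] [358. 700.]
[-0.35237691  0.61304828  0.35244695  0.6130118 ]
```

View pics/c8.png

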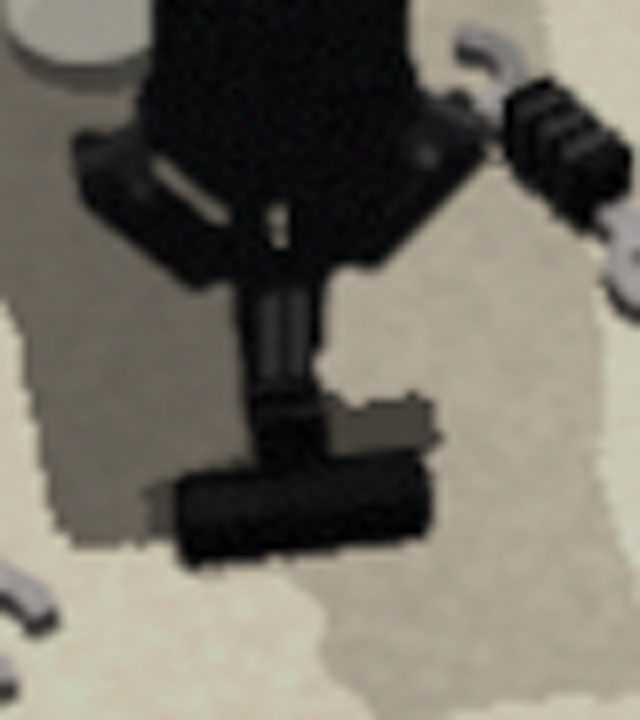

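View pics/c9.png

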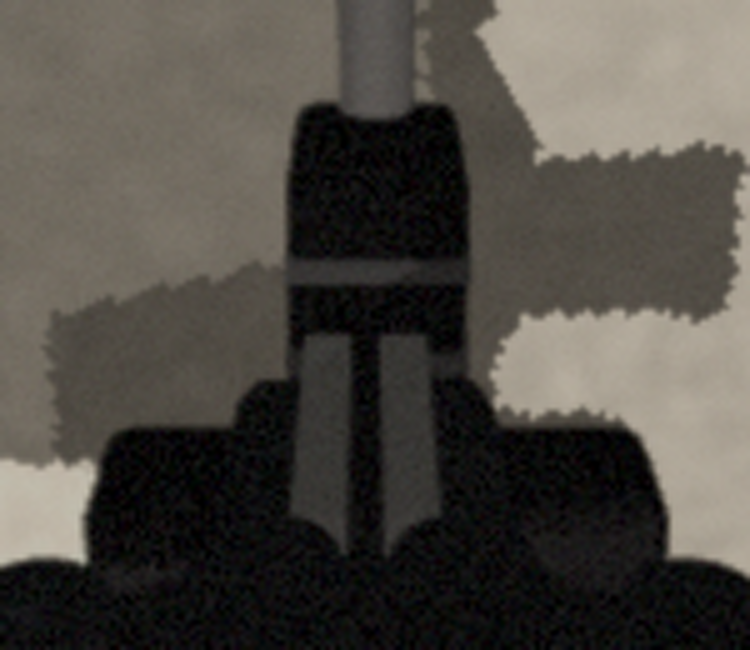

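```bash
python3 - <<'E'
from h import *
for z in (12.7,20,30,40,50): print(z,((wp('s3',[555.7,-230.7,z])-[270,190])*8).round(),((wp('w4',[546.2-9.5,-225.2+5.5,z])-[250,180])*5).round())
E
python3 -m pendant '[0,0,0,0, 0,0,0,0, 0,0,0,0, 0,0,0,0, 0,0,0,0]' 0.6
python3 - <<'E'
from h import *
snap('side','s4');snap('wrist','w5')
crop('s4',260,180,360,280,6,'c10')
E
```

```text
12.7 [282. 435.] [360. 230.]
20 [282. 419.] [360. 254.]
30 [282. 397.] [360. 288.]
40 [282. 374.] [359. 328.]
50 [282. 352.] [359. 372.]
t: 5.5
ee_pos: [546.2, -225.2, 20.8]
ee_rot: [-0.352, 0.613, 0.352, 0.613]
ft_force: [-0.8, -0.4, 0.5]
grip_width: 51.1
```

View pics/c10.png

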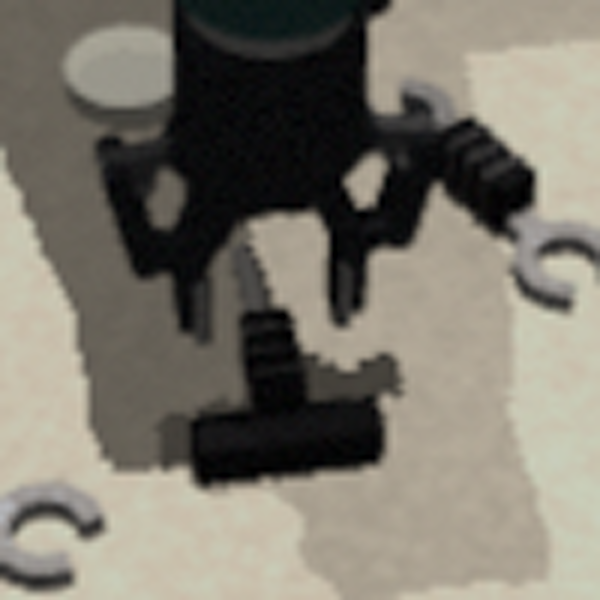

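View pics/w5.png

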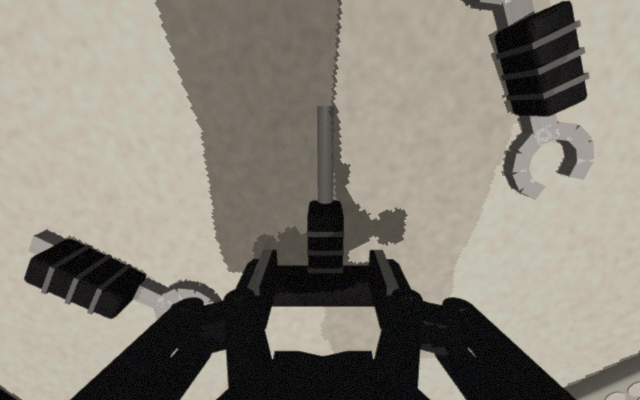

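```bash
python3 - <<'E'
from h import *
o=env.get_obs();M=Ro.from_quat(o['ee_rot']).as_matrix();P=o['ee_pos']
obs=[('w5',262,251,1,-1),('w5',382,251,1,1),('s4',260+206/6,180+341/6,-1,-1),('s4',260+335/6,180+322/6,-1,1)]
def r(p):
    out=[]
    for f,u,v,sy,sz in obs:
        out+=list(wp(f,P+M@np.array([p[0],p[1]+11*sy,p[2]+25.5*sz]))-[u,v])
    return np.array(out)
s=least_squares(r,[0,0,0]);print(s.x,r(s.x).round(1))
obs=obs[:2];s=least_squares(r,[0,0,0]);print(s.x,r(s.x).round(1))
E
```

```text
[-40.89616436   7.95074333   0.09410947] [ 6.8  0.6 -6.9  0.6  0.2 -7.2 -0.9 -6.4]
[-54.60907005  15.70691747   0.16788771] [ 0. -0. -0.  0.]
```

The gripper closed on nothing. The pictures show the fingertips well above where I assumed, so I'll descend in steps with the fingers open, watching force and both pictures.

```bash
python3 -m pendant '[0.03,0,0,0, 0.06,0,0,0, 0.06,0,0,0]' 0.6
python3 - <<'E'
from h import *
snap('side','s5');snap('wrist','w6');go(546,-223.3,0)
a=cv2.imread('pics/s5.png')[190:280,270:350];b=cv2.imread('pics/w6.png')[180:310,235:405]
cv2.imwrite('pics/c11.png',np.hstack([cv2.resize(a,(400,450),interpolation=2),cv2.resize(b,(400,450),interpolation=2)]))
E
```

```text
t: 5.9
ee_pos: [544.8, -224.4, 4.0]
ee_rot: [-0.351, 0.614, 0.353, 0.612]
ft_force: [-0.3, -0.4, 1.1]
grip_width: 51.1
t 6.0 at [ 545.6 -224.9    5. ] yaw 1.043 F [-0.3 -0.5 -0.4] g 51.5 ROW [0.0201 0.0018 0.0065] roll 0.0 q [-0.5   0.4  -0.33  0.84 -0.    0.03]
```

View pics/c11.png

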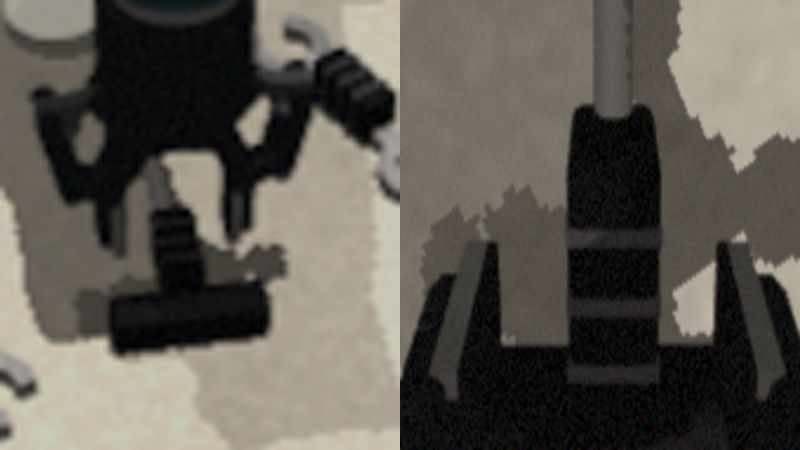

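```bash
python3 -m pendant '[0.02,0.0,0.006,0, 0.02,0,0.006,0]'; python3 -m pendant '[0.02,0,0.006,0, 0.02,0,0.006,0, 0.02,0,0.006,0, 0.02,0,0.006,0, 0.02,0,0.006,0, 0.02,0,0.006,0]' 0 40
python3 - <<'E'
from h import *
snap('side','s6');snap('wrist','w7');go(546,-223.3,0)
a=cv2.imread('pics/s6.png')[190:280,270:350];b=cv2.imread('pics/w7.png')[180:310,235:405]
cv2.imwrite('pics/c12.png',np.hstack([cv2.resize(a,(400,450),interpolation=2),cv2.resize(b,(400,450),interpolation=2)]))
E
```

```text
t: 6.2
ee_pos: [546.7, -223.6, 0.2]
ee_rot: [-0.352, 0.613, 0.353, 0.613]
ft_force: [0.7, -0.2, 0.5]
grip_width: 51.0
t: 6.8
ee_pos: [547.6, -222.5, -4.4]
ee_rot: [-0.352, 0.613, 0.353, 0.613]
ft_force: [-0.0, 0.7, -1.7]
grip_width: 20.9
t 6.9 at [ 547.6 -222.6   -4.3] yaw 1.043 F [ 0.   0.  -1.6] g 20.9 ROW [-0.0172  0.0043 -0.0057] roll 0.0 q [-0.5   0.41 -0.34  0.82  0.    0.03]
```

View pics/c12.png

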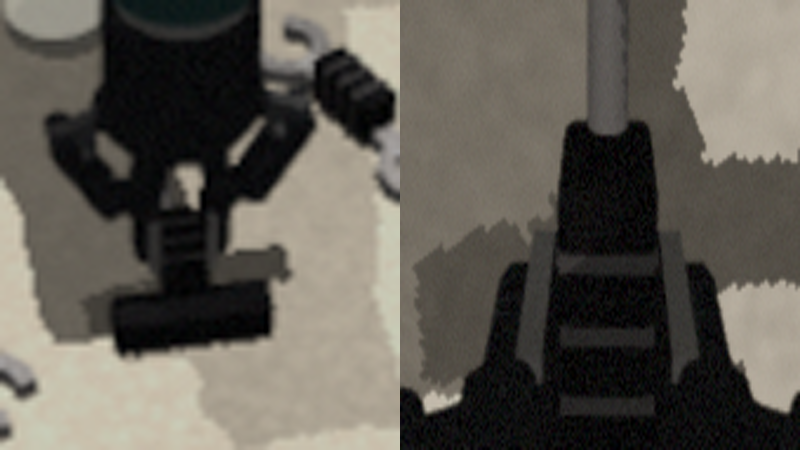

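```bash
python3 - <<'E'
from h import *
crop('s6',280,210,340,270,10,'c13')
p=[554.8,-228.1,-.53];c,q=np.cos(p[2]),np.sin(p[2])
for a in(11,):
  for b in (-11,-18,11,18):
    for z in (0,10,20,30): print(a,b,z,((wp('s6',[p[0]+c*a-q*b,p[1]+q*a+c*b,z])-[280,210])*10).round())
for a,b,z in((25,-40,0),(25,40,24),(47,-40,0),(47,40,0),(-25,11,30),(25,11,30)):print(a,b,z,((wp('s6',[p[0]+c*a-q*b,p[1]+q*a+c*b,z])-[280,210])*10).round())
E
```

```text
11 -11 0 [222. 408.]
11 -11 10 [221. 381.]
11 -11 20 [221. 354.]
11 -11 30 [221. 326.]
11 -18 0 [194. 411.]
11 -18 10 [194. 384.]
11 -18 20 [194. 357.]
11 -18 30 [193. 329.]
11 11 0 [307. 397.]
11 11 10 [308. 370.]
11 11 20 [308. 343.]
11 11 30 [309. 315.]
11 18 0 [335. 394.]
11 18 10 [335. 367.]
11 18 20 [336. 340.]
11 18 30 [336. 312.]
25 -40 0 [116. 463.]
25 40 24 [433. 359.]
47 -40 0 [128. 529.]
47 40 0 [447. 489.]
-25 11 30 [284. 214.]
25 11 30 [318. 356.]
```

View pics/c13.png

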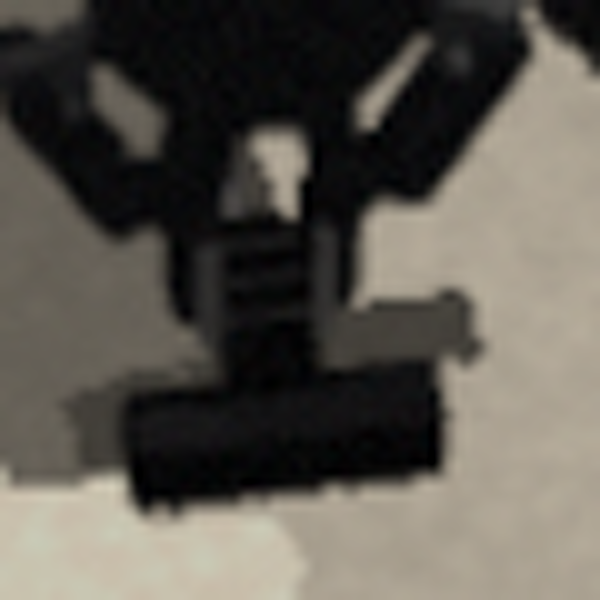

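```bash
python3 -m pendant '[0,0,0,0, -0.1,0,0,0, -0.2,0,0,0, -0.35,0,0,0, -0.5,0,0,0, -0.5,0,0,0]' 0 70
python3 - <<'E'
from h import *
snap('side','s7');snap('wrist','w8');go(575,-10,125,1.48)
a=cv2.imread('pics/s7.png')[150:280,250:370]
cv2.imwrite('pics/c14.png',cv2.resize(a,(720,585*720//540 if 0 else 585),interpolation=2))
E
```

```text
t: 7.5
ee_pos: [552.2, -225.0, 127.2]
ee_rot: [-0.356, 0.611, 0.349, 0.615]
ft_force: [0.5, -0.6, -0.9]
grip_width: 19.6
t 7.6 at [ 548.7 -223.1  122.1] yaw 1.043 F [-0.5  0.1 -2. ] g 20.1 ROW [-0.0126  0.3379  0.7898] roll -0.139 q [-0.5   0.28 -0.22  1.07 -0.    0.03]
```

View pics/w8.png

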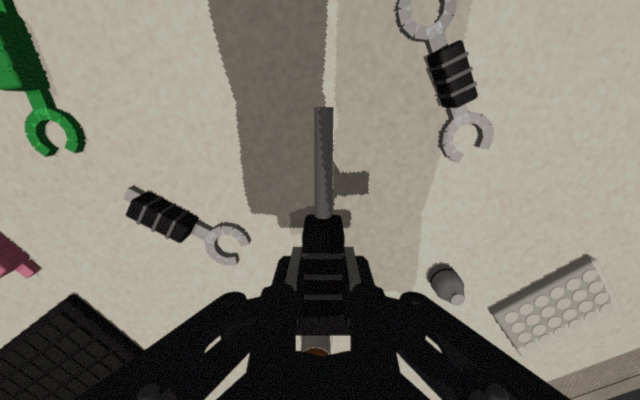

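View pics/c14.png

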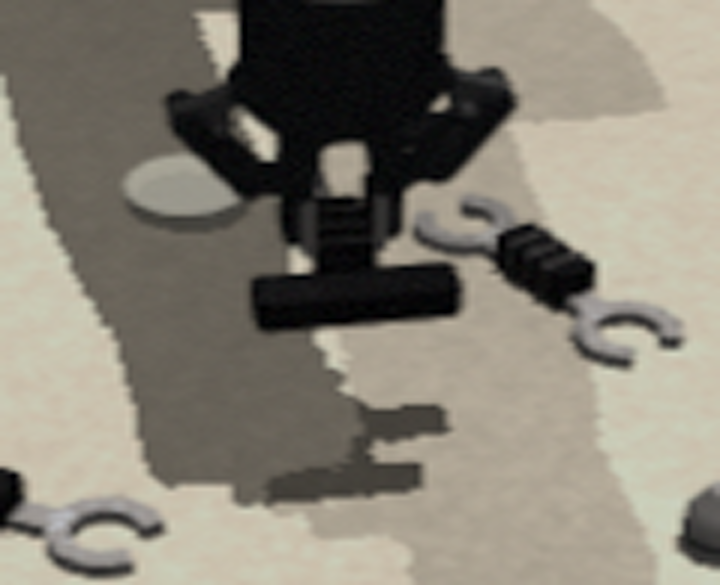

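```bash
python3 -m pendant '[-0.0,0.05,0.12,-0.03, -0.0,0.11,0.26,-0.06, -0.0,0.18,0.42,-0.09, -0.0,0.25,0.58,-0.115, -0.0,0.32,0.74,-0.139, -0.0,0.338,0.79,-0.139]'
python3 -c "
from h import *
go(582,194.8,105,1.92)
c,s=np.cos(.35),np.sin(.35)
go(582-30*c,194.8-30*s,105,1.92)"
```

```text
t: 8.2
ee_pos: [572.0, -5.5, 118.4]
ee_rot: [-0.476, 0.522, 0.48, 0.52]
ft_force: [0.6, -1.3, -1.9]
grip_width: 19.9
t 8.2 at [572.   -5.5 118.4] yaw 1.485 F [ 0.6 -1.3 -1.9] g 19.9 ROW [0.055  0.0283 0.8017] roll -0.1385 q [-0.12  0.25 -0.26  1.06  0.   -0.04]
t 8.2 at [572.   -5.5 118.4] yaw 1.485 F [ 0.6 -1.3 -1.9] g 19.9 ROW [0.0554 0.1371 0.751 ] roll -0.1385 q [-0.12  0.25 -0.26  1.06  0.   -0.04]
```

```bash
python3 -m pendant '[0.02,0.005,0.14,-0.03, 0.03,0.01,0.3,-0.06, 0.04,0.015,0.46,-0.09, 0.05,0.02,0.62,-0.115, 0.055,0.028,0.76,-0.1385, 0.055,0.028,0.8,-0.1385, 0.055,0.028,0.8,-0.1385]'
python3 -c "
from h import *
snap('wrist','w9');snap('side','s9')
go(582,194.8,60,1.92);crop('w9',200,80,440,290,3,'c15');crop('s9',350,60,510,220,4,'c16')"
```

```text
t: 8.9
ee_pos: [584.2, 191.0, 105.3]
ee_rot: [-0.578, 0.407, 0.579, 0.406]
ft_force: [0.5, -0.8, -1.1]
grip_width: 20.2
t 9.0 at [584.5 189.2 105.9] yaw 1.914 F [ 0.1  0.5 -1. ] g 20.0 ROW [0.1837 0.0013 0.0244] roll -0.0019 q [ 0.21  0.33 -0.18  1.06 -0.   -0.13]
```

View pics/c15.png

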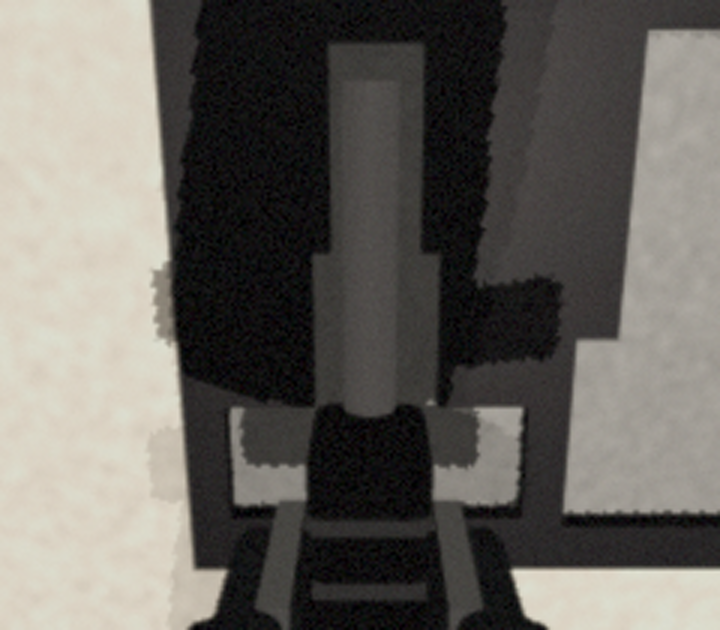

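View pics/c16.png

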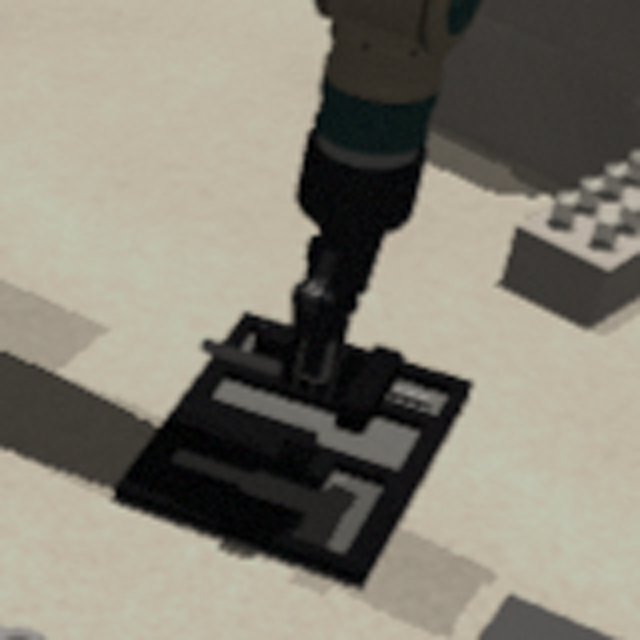

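```bash
python3 - <<'E'
from h import *
P=np.array([584.5,189.2,105.9]);yaw=1.914-np.pi/2
c,q=np.cos(yaw),np.sin(yaw)
for dx in (-3,0,3):
  for zt in (5,10,17): 
    a=-85+dx;print(dx,zt,((wp('w9',[P[0]+c*a,P[1]+q*a,P[2]+4.3+zt])-[200,80])*3).round(), ((wp('w9',[P[0]+c*(a+60),P[1]+q*(a+60),P[2]+4.3])-[200,80])*3).round())
o=env.get_obs();print(o['ee_pos'])
E
```

```text
-3 5 [351.  53.] [353. 380.]
-3 10 [351.  52.] [353. 380.]
-3 17 [350.  50.] [353. 380.]
0 5 [351.  72.] [353. 394.]
0 10 [351.  71.] [353. 394.]
0 17 [350.  71.] [353. 394.]
3 5 [351.  90.] [353. 408.]
3 10 [351.  91.] [353. 408.]
3 17 [350.  91.] [353. 408.]
[584.45944727 189.23748811 105.91760307]
```

```bash
python3 -c "
from h import *
go(580.7,193.3,60,1.92)"
python3 -m pendant '[0.08,0.013,0.02,0, 0.16,0.013,0.02,0, 0.184,0.013,0.02,0, 0.184,0.013,0.02,0, 0.184,0.013,0.02,0]'
python3 -c "
from h import *
go(580.7,193.3,60,1.92);o=env.get_obs();print(o['ee_pos'])
snap('wrist','w10')
go(580.7,193.3,60,1.92);crop('w10',200,80,440,290,3,'c17')"
```

```text
t 9.0 at [584.5 189.2 105.9] yaw 1.914 F [ 0.1  0.5 -1. ] g 20.0 ROW [0.1837 0.0083 0.0205] roll -0.0019 q [ 0.21  0.33 -0.18  1.06 -0.   -0.13]
t: 9.5
ee_pos: [581.1, 193.2, 61.6]
ee_rot: [0.578, -0.407, -0.578, -0.407]
ft_force: [0.6, -0.1, -1.6]
grip_width: 20.0
t 9.5 at [581.1 193.2  61.6] yaw 1.914 F [ 0.6 -0.1 -1.6] g 20.0 ROW [0.0066 0.0014 0.0009] roll -0.0019 q [ 0.22  0.37 -0.24  0.97 -0.   -0.13]
[581.09451179 193.19544151  61.6457752 ]
t 9.55 at [581.5 193.5  62.1] yaw 1.914 F [-0.3  0.7 -1.3] g 20.3 ROW [0.0084 0.0035 0.0003] roll -0.0018 q [ 0.22  0.37 -0.24  0.97 -0.   -0.13]
```

View pics/c17.png

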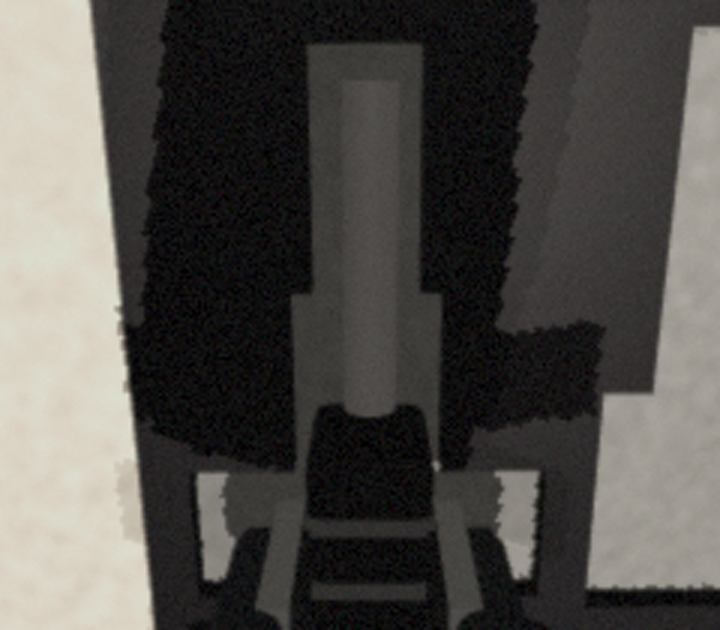

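```bash
python3 - <<'E'
from h import *
f='w10'
L=[(-94,-14,308,44,14),(-94,14,424,44,14),(-34,14,424,293,14),(-34,20,441,293,14),(-34,-20,292,295,12),(-34,-14,311,295,12),(16,49,543,470,14),(16,-49,195,471,10)]
p,r=fit([(f,u/3+200,v/3+80,a,b,z) for a,b,u,v,z in L],[582,194,.35]);print(p,r)
zb=61.9+4.3
K=[(-85,0,5,371,82),(-25,0,4,370,412)]
k,r=fit([(f,u/3+200,v/3+80,a,b,z+zb) for a,b,z,u,v in K],[582,194,.35]);print(k,r)
d=k-p;c,s=np.cos(p[2]),np.sin(p[2]);print('key in pocket',c*d[0]+s*d[1],-s*d[0]+c*d[1],d[2]); print('offs TCP',k[:2]-[581.3,193.3])
E
```

```text
[5.82254404e+02 1.95138701e+02 3.55678598e-01] [-1.5 -0.3  0.3 -0.8 -0.5  0.7  1.8  0.6 -0.9 -0.   0.6 -0.1  2.2  0.9
 -0.6 -0.3]
[5.82032517e+02 1.95177144e+02 3.41313082e-01] [-0.   0.5  0.  -0.7]
key in pocket -0.19461140123629014 0.11330402857895723 -0.01436551565995181
offs TCP [0.73251739 1.87714421]
```

```bash
python3 -m pendant '[0.08,0,0,-0.002, 0.15,0,0,-0.002, 0.2,0,0,-0.002, 0.225,0,0,-0.002, 0.225,0,0,-0.002, 0.225,0,0,-0.002]'
python3 -c "
from h import *
go(581.3,193.3,1,1.92);snap('wrist','w11');snap('side','s11');go(581.3,193.3,1,1.92);crop('w11',200,80,440,290,3,'c18');crop('s11',370,100,490,220,5,'c19')"
```

```text
t: 10.15
ee_pos: [581.1, 194.1, 5.4]
ee_rot: [0.58, -0.405, -0.579, -0.405]
ft_force: [-0.1, 0.5, -0.9]
grip_width: 19.8
t 10.15 at [581.1 194.1   5.4] yaw 1.922 F [-0.1  0.5 -0.9] g 19.8 ROW [ 0.0177  0.0004 -0.0034] roll 0.0005 q [ 0.22  0.43 -0.28  0.86 -0.   -0.13]
t 10.25 at [581.5 194.2   5.8] yaw 1.922 F [ 0.   0.7 -1.8] g 20.1 ROW [ 0.0191  0.0019 -0.0032] roll 0.0005 q [ 0.22  0.43 -0.28  0.86  0.   -0.13]
```

View pics/c18.png

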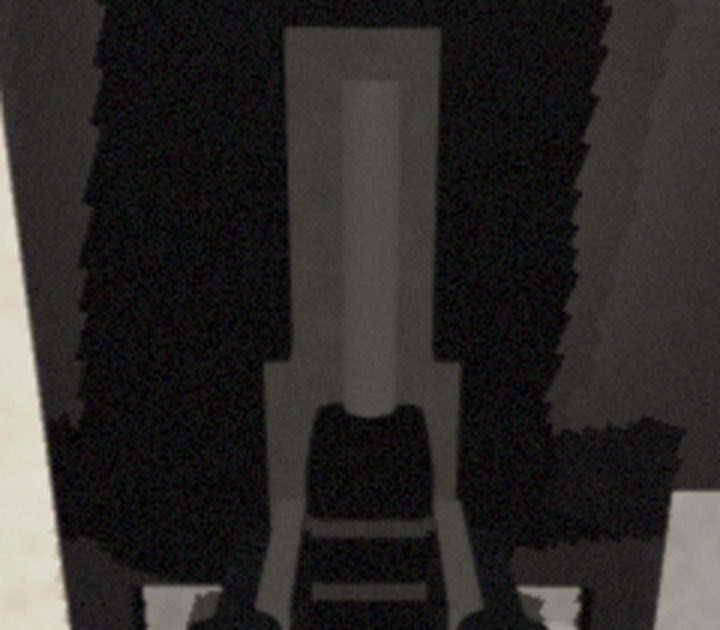

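View pics/c19.png

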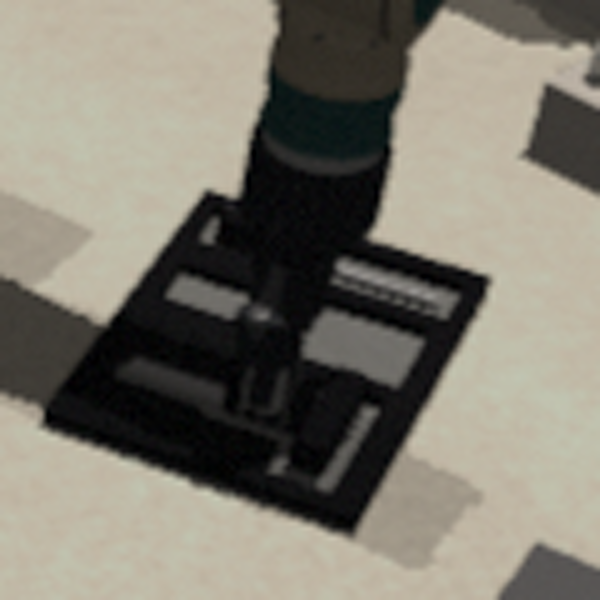

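```bash
python3 -m pendant '[0.005,0,-0.003,0, 0.01,0,-0.003,0, 0.014,0,-0.003,0, 0.017,0,-0.003,0, 0.017,0,-0.003,0]';python3 -m pendant '[0.003,0,0,0, 0.003,0,0,0]';python3 -m pendant '[0.003,0,0,0, 0.003,0,0,0]'
```

```text
t: 10.75
ee_pos: [580.7, 193.3, 0.6]
ee_rot: [0.58, -0.405, -0.58, -0.405]
ft_force: [0.1, 0.1, -0.8]
grip_width: 19.7
t: 10.95
ee_pos: [580.7, 193.3, 0.5]
ee_rot: [0.58, -0.405, -0.58, -0.405]
ft_force: [-2.4, -0.4, 4.2]
grip_width: 20.0
t: 11.15
ee_pos: [580.7, 193.3, 0.5]
ee_rot: [0.58, -0.405, -0.58, -0.405]
ft_force: [-4.5, -1.0, 9.5]
grip_width: 20.0
```

```bash
python3 -m pendant '[-0.005,0,0,0, -0.005,0,0,0]';python3 -m pendant '[0,0,0,0, 0,0,0,0, 0,0,0,0, -0.02,0,0,0, -0.05,0,0,0, -0.12,0,0,0, -0.25,0,0,0, -0.35,0,0,0, -0.35,0,0,0]' 0.45
python3 -c "
from h import *
snap('wrist','w12');snap('side','s12');go(540,-50,150,1.95);crop('w12',160,60,480,300,2.5,'c20');crop('s12',370,130,480,210,7,'c21')"
```

```text
t: 11.35
ee_pos: [581.1, 193.4, 0.5]
ee_rot: [0.58, -0.405, -0.579, -0.405]
ft_force: [-1.3, -0.1, 2.5]
grip_width: 20.4
t: 12.25
ee_pos: [584.8, 194.2, 93.1]
ee_rot: [0.582, -0.403, -0.577, -0.408]
ft_force: [1.5, -0.3, -0.5]
grip_width: 38.4
t 12.35 at [581.6 193.5  89.1] yaw 1.922 F [-0.6  0.6 -0.7] g 38.4 ROW [-0.2446  0.4903 -0.8575] roll -0.009 q [ 0.22  0.34 -0.21  1.02 -0.   -0.14]
```

View pics/c20.png

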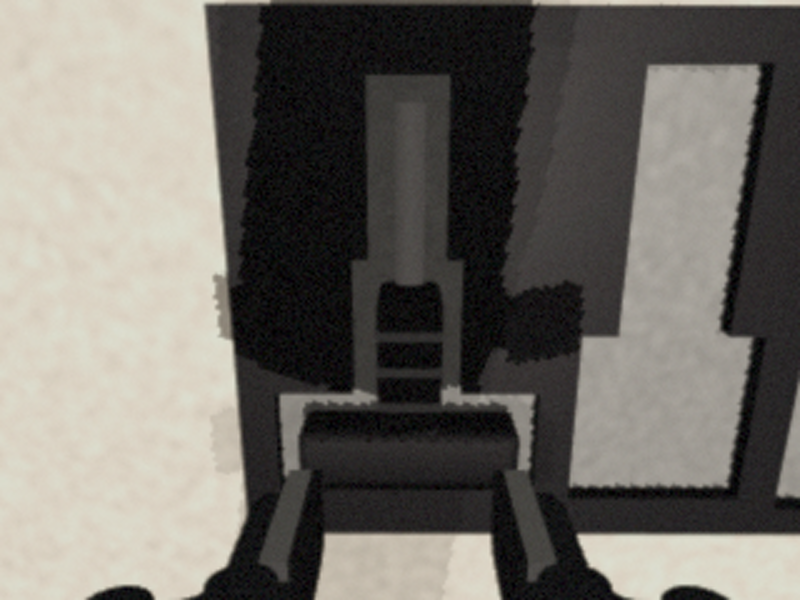

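View pics/c21.png

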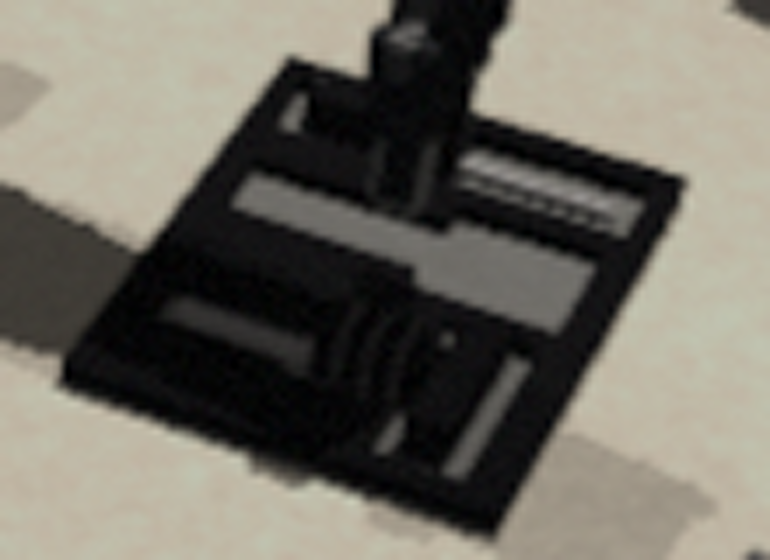

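The T-key lies in its pocket with a gap all round: shaft (410,200), crossbar (410,445) in the crop. Next is the spanner.

```bash
python3 -m pendant '[-0.2,0.12,-0.2,0, -0.3,0.22,-0.4,0, -0.4,0.35,-0.6,0, -0.4,0.45,-0.78,0, -0.4,0.49,-0.86,-0.009, -0.4,0.49,-0.86,-0.009]' 0.75
python3 -c "
from h import *
go(490,-365,170,2.045)"
```

```text
t: 12.95
ee_pos: [538.3, -53.9, 187.5]
ee_rot: [-0.585, 0.398, 0.585, 0.397]
ft_force: [-0.0, 1.3, 0.6]
grip_width: 63.9
t 12.95 at [538.3 -53.9 187.5] yaw 1.947 F [-0.   1.3  0.6] g 63.9 ROW [ 0.0712  0.637  -1.0861] roll -0.0311 q [-0.22  0.14 -0.24  1.19 -0.   -0.6 ]
```

```bash
python3 -m pendant '[0.03,0.3,-0.5,-0.015, 0.07,0.55,-0.95,-0.031, 0.07,0.58,-1,-0.031, 0.07,0.58,-1,-0.031, 0.07,0.58,-1,-0.031, 0.07,0.58,-1,-0.031, 0.07,0.58,-1,-0.031, 0.07,0.58,-1,-0.031, 0.07,0.58,-1,-0.031]'
python3 -c "
from h import *
o=env.get_obs();print(o['ee_pos']);snap('wrist','w13')
go(488,-375,60,2.05)"
```

```text
t: 13.85
ee_pos: [496.8, -335.3, 169.2]
ee_rot: [-0.603, 0.367, 0.605, 0.368]
ft_force: [1.0, 0.9, -0.1]
grip_width: 64.1
[ 496.79052766 -335.258467    169.19931866]
t 13.9 at [ 497.1 -335.1  169.6] yaw 2.049 F [-0.6  0.7  0. ] g 63.9 ROW [ 0.4382  0.1055 -0.1259] roll -0.0005 q [-0.7   0.26 -0.14  1.17  0.   -1.18]
```

View pics/w13.png

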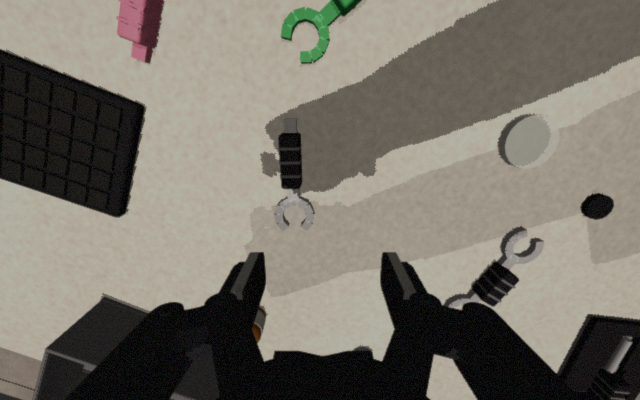

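```bash
python3 -c "
from h import *
crop('w13',250,105,340,240,5,'c22')"
```

```text
(no output)
```

View pics/c22.png

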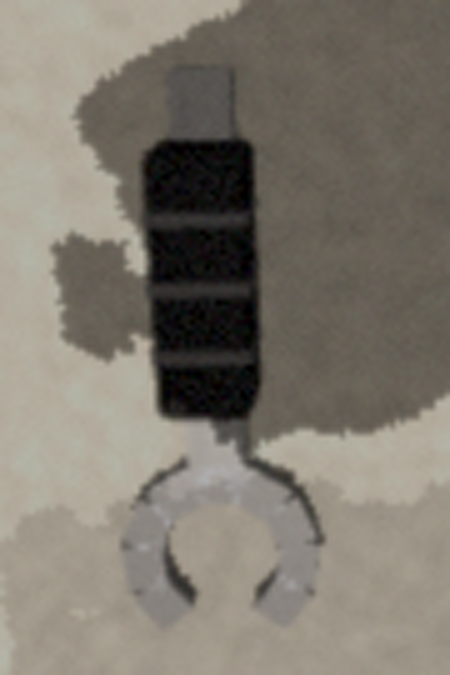

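```bash
python3 - <<'E'
from h import *
for zs in (5,10):
  K=[(-45,7,zs,236,66),(-45,-7,zs,171,66),(30,11,30,259,416),(30,-11,30,158,416),(70,24,8,322,548),(70,-24,8,122,548),(70,0,8,222,553)]
  p,r=fit([('w13',u/5+250,v/5+105,a,b,z) for a,b,z,u,v in K],[487,-375,.47]);print(np.round(p,3),r)
go(p[0],p[1],60,p[2]+np.pi/2)
E
```

```text
[ 4.87056e+02 -3.77760e+02  4.83000e-01] [-0.  -1.1  0.3 -1.  -0.5  0.5 -0.2  0.6 -0.3  0.5  0.6  0.8  0.2 -0.4]
[ 4.86905e+02 -3.77541e+02  4.79000e-01] [ 0.  -0.9  0.2 -0.9 -0.4  0.5 -0.1  0.5 -0.3  0.6  0.5  0.7  0.1 -0.4]
t 13.9 at [ 497.1 -335.1  169.6] yaw 2.049 F [-0.6  0.7  0. ] g 63.9 ROW [ 0.4382  0.1141 -0.1329] roll -0.0003 q [-0.7   0.26 -0.14  1.17  0.   -1.18]
```

```bash
python3 -m pendant '[0.15,0.1,-0.12,0, 0.3,0.112,-0.132,0, 0.44,0.112,-0.132,0, 0.54,0.112,-0.132,0, 0.56,0.112,-0.132,0, 0.56,0.112,-0.132,0, 0.56,0.112,-0.132,0]'
python3 -c "
from h import *
go(487,-377,-3.5,2.05);snap('wrist','w14');go(487,-377,-3.5,2.05)"
```

```text
t: 14.6
ee_pos: [489.0, -379.1, 32.0]
ee_rot: [0.605, -0.368, -0.603, -0.367]
ft_force: [-0.6, 0.1, 0.8]
grip_width: 64.0
t 14.6 at [ 489.  -379.1   32. ] yaw 2.048 F [-0.6  0.1  0.8] g 64.0 ROW [0.142  0.0034 0.0116] roll -0.0005 q [-0.76  0.41 -0.25  0.91  0.   -1.24]
t 14.65 at [ 489.3 -379.6   32.4] yaw 2.048 F [-0.  -0.4 -0.1] g 64.0 ROW [0.1436 0.0034 0.0138] roll -0.0006 q [-0.76  0.41 -0.25  0.91 -0.   -1.24]
```

View pics/w14.png

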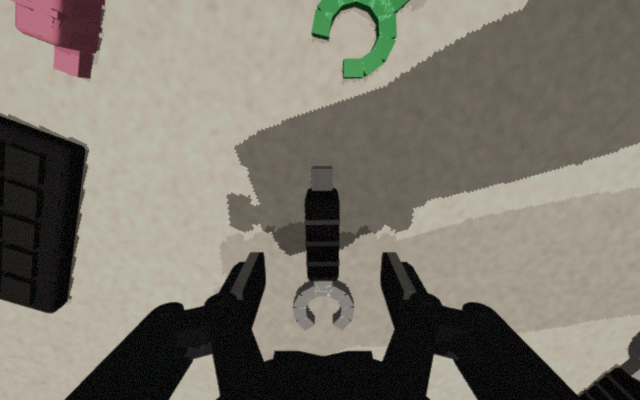

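```bash
python3 -m pendant '[0.05,0.003,0.004,0, 0.1,0.003,0.004,0, 0.13,0.003,0.004,0, 0.142,0.003,0.004,0, 0.142,0.003,0.004,0]'
python3 -m pendant '[0,0,0,0, 0,0,0,0, 0,0,0,0, 0,0,0,0, 0,0,0,0, 0,0,0,0, 0,0,0,0]' 0 40
python3 -c "
from h import *
go(487,-377,-3.5,2.05)"
```

```text
t: 15.15
ee_pos: [485.8, -377.7, -6.3]
ee_rot: [-0.603, 0.368, 0.605, 0.368]
ft_force: [0.6, -0.1, -0.8]
grip_width: 63.9
t: 15.85
ee_pos: [487.1, -378.9, -4.5]
ee_rot: [0.604, -0.368, -0.603, -0.368]
ft_force: [0.8, -1.2, 4.5]
grip_width: 20.8
t 15.85 at [ 487.1 -378.9   -4.5] yaw 2.047 F [ 0.8 -1.2  4.5] g 20.8 ROW [-0.0041 -0.0032  0.0067] roll -0.0009 q [-0.77  0.45 -0.28  0.84 -0.   -1.24]
```

```bash
python3 -m pendant '[0,0,0,0, -0.1,0,0,0, -0.25,0,0,0, -0.4,0,0,0, -0.52,0,0,0, -0.52,0,0,0]' 0 70
python3 -c "
from h import *
snap('wrist','w15');snap('side','s15');go(495,-170,128,2.0);crop('s15',170,150,330,280,4,'c23')"
```

```text
t: 16.45
ee_pos: [488.8, -380.3, 129.1]
ee_rot: [0.607, -0.368, -0.601, -0.367]
ft_force: [0.2, -0.8, -1.4]
grip_width: 20.0
t 16.55 at [ 486.2 -377.9  124.2] yaw 2.047 F [-0.3  0.1 -2.5] g 20.2 ROW [-0.0147 -0.4128  0.7227] roll 0.0151 q [-0.77  0.32 -0.16  1.09  0.   -1.24]
```

View pics/w15.png

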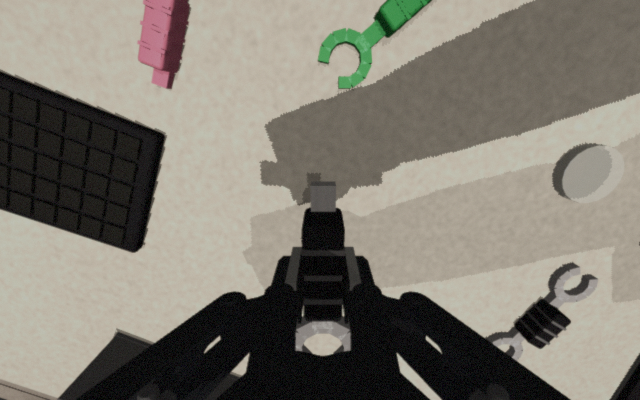

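View pics/c23.png

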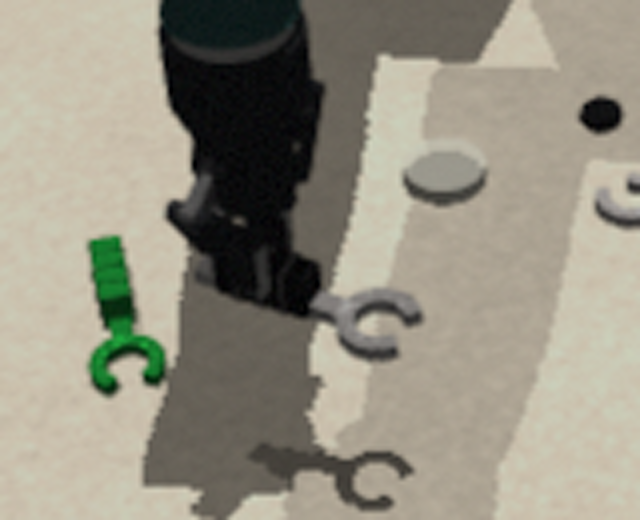

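The spanner with one jaw is held level, stub at (323,190) in the wrist picture. Carrying it to the tray.

```bash
python3 -m pendant '[-0.03,-0.08,0.14,0, -0.05,-0.17,0.3,0.005, -0.05,-0.26,0.46,0.01, -0.05,-0.35,0.62,0.015, -0.05,-0.45,0.78,0.018, -0.05,-0.52,0.92,0.022, -0.05,-0.56,0.98,0.022, -0.05,-0.56,0.98,0.022]'
python3 -c "
from h import *
go(508,60,140,1.922)"
```

```text
t: 17.35
ee_pos: [495.8, -93.1, 134.3]
ee_rot: [-0.589, 0.388, 0.594, 0.387]
ft_force: [-0.3, -0.4, -1.5]
grip_width: 20.2
t 17.35 at [495.8 -93.1 134.3] yaw 1.982 F [-0.3 -0.4 -1.5] g 20.2 ROW [-0.0217 -0.2897  0.5419] roll 0.0191 q [-0.31  0.12 -0.38  1.07  0.   -0.73]
```

```bash
python3 -m pendant '[-0.02,-0.07,0.12,0.004, -0.02,-0.15,0.27,0.009, -0.02,-0.23,0.43,0.013, -0.02,-0.32,0.59,0.019, -0.02,-0.4,0.75,0.019, -0.02,-0.48,0.9,0.019, -0.02,-0.53,0.99,0.019, -0.02,-0.53,0.99,0.019]'
python3 -c "
from h import *
go(508.6,269.3,90,1.922)"
```

```text
t: 18.15
ee_pos: [521.7, 185.2, 140.2]
ee_rot: [-0.579, 0.406, 0.58, 0.405]
ft_force: [-0.6, -0.8, -1.7]
grip_width: 20.1
t 18.15 at [521.7 185.2 140.2] yaw 1.922 F [-0.6 -0.8 -1.7] g 20.1 ROW [ 0.2011 -0.0671  0.3336] roll -0.0001 q [ 0.22  0.2  -0.28  1.09  0.   -0.13]
```

```bash
python3 -m pendant '[0.02,-0.02,0.12,0, 0.05,-0.045,0.23,0, 0.1,-0.067,0.32,0, 0.15,-0.067,0.334,0, 0.2,-0.067,0.334,0, 0.2,-0.067,0.334,0, 0.2,-0.067,0.334,0]'
python3 -c "
from h import *
go(508.6,269.3,60,1.922);snap('wrist','w16');go(508.6,269.3,60,1.922);crop('w16',200,80,440,290,3,'c24')"
```

```text
t: 18.85
ee_pos: [509.1, 266.0, 91.4]
ee_rot: [-0.578, 0.407, 0.579, 0.406]
ft_force: [0.1, -1.1, -1.0]
grip_width: 20.4
t 18.85 at [509.1 266.   91.4] yaw 1.917 F [ 0.1 -1.1 -1. ] g 20.4 ROW [ 0.1256 -0.0029  0.0132] roll -0.0017 q [ 0.37  0.28 -0.29  1.   -0.    0.02]
t 18.9 at [509.8 266.4  92.2] yaw 1.917 F [-0.  -0.1 -1.2] g 20.4 ROW [0.1289 0.0005 0.0124] roll -0.0016 q [ 0.37  0.28 -0.29  1.   -0.    0.02]
```

View pics/c24.png

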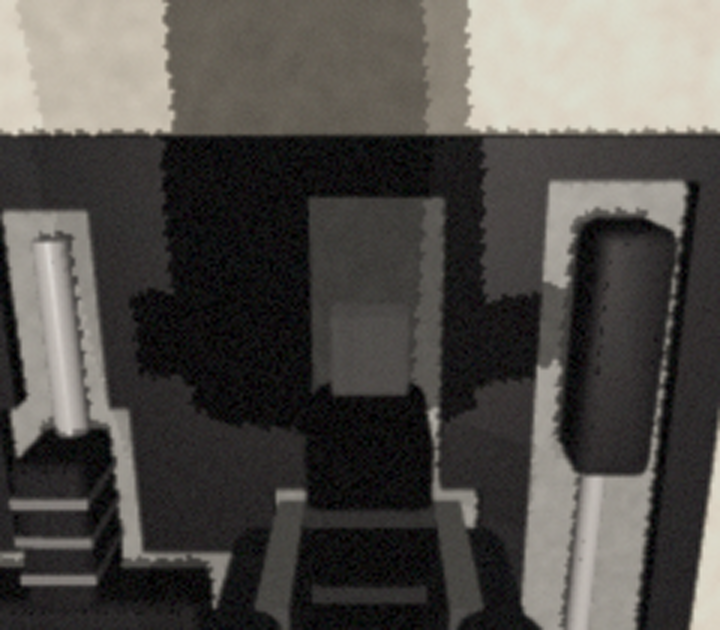

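```bash
cat > f2.py <<'E'
from h import *
def run(f,L,K,zb):
    p,r=fit([(f,u/3+200,v/3+80,a,b,z) for a,b,u,v,z in L],[508,269,.35]);print(p.round(3),r)
    k,r=fit([(f,u/3+200,v/3+80,a,b,z+zb) for a,b,z,u,v in K],[508,269,.35]);print(k.round(3),r)
    d=k-p;c,s=np.cos(p[2]),np.sin(p[2]);print('in pocket',c*d[0]+s*d[1],-s*d[0]+c*d[1],d[2])
    d=k-[508.6,269.3,.351];print('in pocket (prior)',c*d[0]+s*d[1],-s*d[0]+c*d[1],d[2])
E
python3 - <<'E'
from f2 import *
# stub height from earlier ambiguous: try both
for zs in (5,10):
    run('w16',[(-54,-20,308,198,14),(-54,20,445,198,14),(37,-33,275,490,14),(37,33,478,490,12)],[(-45,-7,zs,333,303),(-45,7,zs,412,303),(-30,0,2,371,391)],91.8+4.5)
E
```

```text
[5.08696e+02 2.69760e+02 3.44000e-01] [-0.8 -0.   1.4  0.  -1.5  0.5  0.8 -0.3]
[5.08759e+02 2.67531e+02 3.36000e-01] [ 0.5  0.4 -0.6  0.6  0.1 -5. ]
in pocket -0.6934256235998812 -2.119104550508577 -0.008509403337934984
in pocket (prior) -0.4481276739561917 -1.718733167667706 -0.015090410528027787
[5.08696e+02 2.69760e+02 3.44000e-01] [-0.8 -0.   1.4  0.  -1.5  0.5  0.8 -0.3]
[5.07552e+02 2.67106e+02 3.36000e-01] [ 0.   0.4 -0.1  0.6  0.1 -7.1]
in pocket -1.9723684889115631 -2.111545766570658 -0.008087426368284023
in pocket (prior) -1.7270705392678734 -1.711174383729787 -0.014668433558376825
```

```bash
python3 -m pendant '[0.06,-0.004,0.008,-0.003, 0.14,-0.004,0.008,-0.003, 0.22,-0.004,0.008,-0.003, 0.29,-0.004,0.008,-0.003, 0.33,-0.004,0.008,-0.003, 0.33,-0.004,0.008,-0.003, 0.33,-0.004,0.008,-0.003]'
python3 -c "
from h import *
go(508.6,269.3,0.5,1.922);snap('wrist','w17');snap('side','s17');go(508.6,269.3,0.5,1.922);crop('w17',200,80,440,290,3,'c25');crop('s17',370,100,490,220,5,'c26')"
```

```text
t: 19.6
ee_pos: [510.1, 269.9, 10.0]
ee_rot: [0.581, -0.403, -0.581, -0.403]
ft_force: [-0.5, -0.2, -1.6]
grip_width: 19.9
t 19.6 at [510.1 269.9  10. ] yaw 1.928 F [-0.5 -0.2 -1.6] g 19.9 ROW [ 0.0381  0.0066 -0.0002] roll 0.0019 q [ 0.37  0.37 -0.36  0.84  0.    0.02]
t 19.7 at [510.9 270.3  10.9] yaw 1.928 F [-0.1 -0.5 -1.3] g 20.1 ROW [ 0.0414  0.0101 -0.0005] roll 0.0019 q [ 0.37  0.37 -0.36  0.84  0.    0.02]
```

View pics/c25.png

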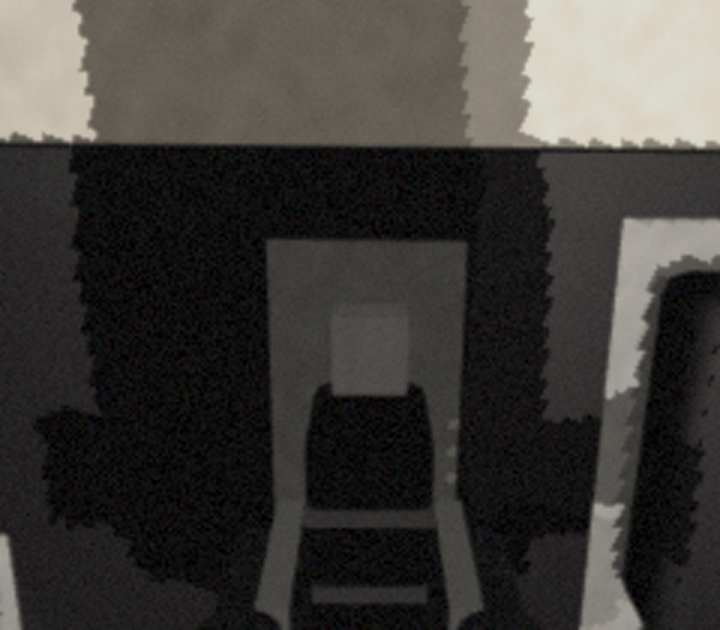

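View pics/c26.png

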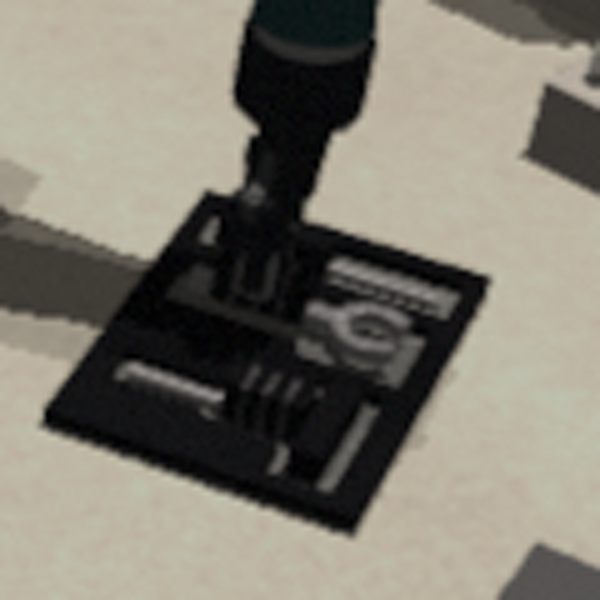

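```bash
python3 - <<'E'
from f2 import *
for zs in (5,10):
    run('w17',[(-54,-20,267,240,14),(-54,20,468,240,14),(0,20,460,450,14),(0,-20,273,450,14)],[(-45,-7,zs,333,303),(-45,7,zs,410,303),(-30,0,2,371,391)],10.4+4.5)
E
```

```text
[5.07563e+02 2.69958e+02 3.55000e-01] [-2.3 -1.2  2.1 -1.   1.  15.5 -1.  15.4]
[5.09647e+02 2.71600e+02 3.54000e-01] [ 0.2  0.5 -0.2  0.5  0.  -5. ]
in pocket 2.5246872304759145 0.8166363657977576 -0.00010957492579638517
in pocket (prior) 1.7809611532736604 1.7936669964961685 0.0034897424615542016
[5.07563e+02 2.69958e+02 3.55000e-01] [-2.3 -1.2  2.1 -1.   1.  15.5 -1.  15.4]
[5.08431e+02 2.71165e+02 3.55000e-01] [-0.3  0.5  0.2  0.5  0.  -7.1]
in pocket 1.2326205283789498 0.8303643464325331 0.0006590259709723933
in pocket (prior) 0.4888944511766956 1.807394977130944 0.00425834335832298
```

```bash
python3 -m pendant '[0.012,0.004,-0.004,0, 0.024,0.004,-0.004,0, 0.032,0.004,-0.004,0, 0.036,0.004,-0.004,0, 0.036,0.004,-0.004,0]';python3 -m pendant '[0.003,0,0,0, 0.003,0,0,0]';python3 -m pendant '[0.003,0,0,0, 0.003,0,0,0]'
```

```text
t: 20.2
ee_pos: [509.0, 268.5, 0.7]
ee_rot: [-0.581, 0.403, 0.581, 0.403]
ft_force: [-0.2, -0.6, -2.3]
grip_width: 20.3
t: 20.4
ee_pos: [509.2, 268.6, 0.6]
ee_rot: [0.581, -0.403, -0.581, -0.403]
ft_force: [-2.5, -0.3, 4.8]
grip_width: 20.1
t: 20.6
ee_pos: [509.2, 268.6, 0.6]
ee_rot: [0.581, -0.403, -0.581, -0.403]
ft_force: [-4.2, -1.5, 9.0]
grip_width: 20.0
```

```bash
python3 -m pendant '[-0.005,0,0,0, -0.005,0,0,0]';python3 -m pendant '[0,0,0,0, 0,0,0,0, 0,0,0,0, -0.02,0,0,0, -0.05,0,0,0, -0.12,0,0,0, -0.25,0,0,0, -0.42,0,0,0, -0.6,0,0,0, -0.75,0,0,0, -0.75,0,0,0]' 0.45
python3 -c "
from h import *
snap('wrist','w18');snap('side','s18');snap('top','t18');go(540,-50,150,1.95);crop('w18',160,60,480,300,2.5,'c27');crop('s18',370,130,480,210,7,'c28')"
```

```text
t: 20.8
ee_pos: [509.5, 268.7, 0.6]
ee_rot: [0.581, -0.403, -0.581, -0.404]
ft_force: [-0.3, -0.7, 0.9]
grip_width: 20.3
t: 21.9
ee_pos: [513.8, 270.4, 196.0]
ee_rot: [0.584, -0.399, -0.578, -0.407]
ft_force: [1.4, -0.2, 1.0]
grip_width: 38.5
t 22.05 at [509.  268.5 188.3] yaw 1.928 F [-0.1 -0.1 -0.3] g 38.4 ROW [ 0.1531  0.3293 -1.2371] roll -0.007 q [ 0.37  0.2  -0.17  1.2  -0.    0.02]
```

View pics/c27.png

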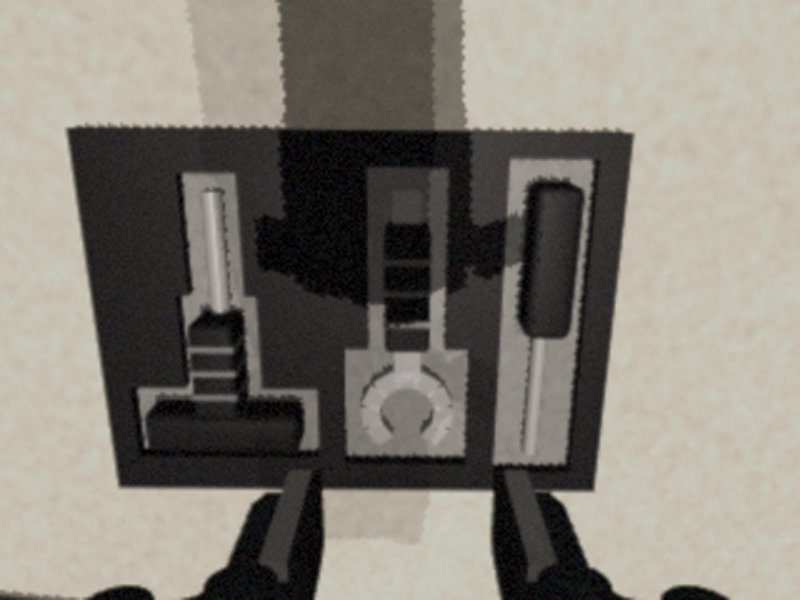

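View pics/c28.png

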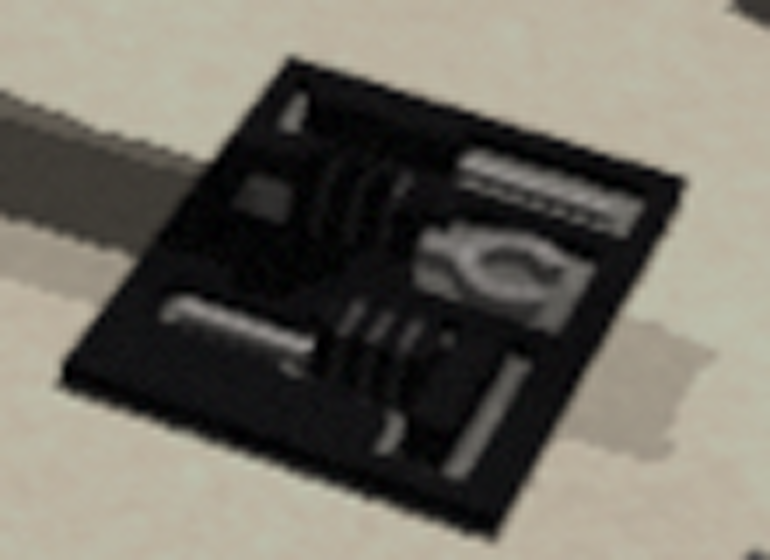

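View pics/t18.png

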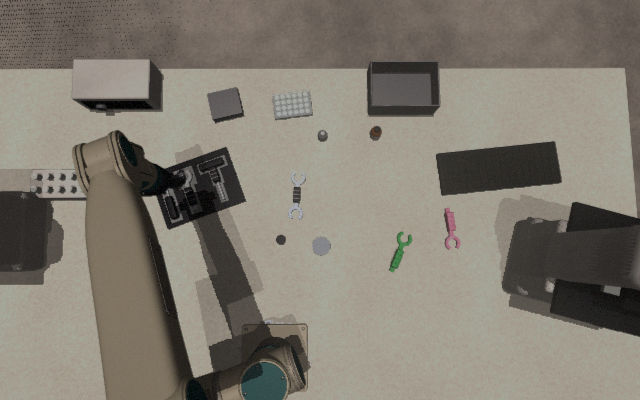

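The pictures show both tools lying in their pockets with gaps all round: key at (220,330) and spanner at (405,320) in the wrist crop. The other objects haven't moved. Handing in.

```bash
python3 -c "
from h import *
print(env.sign_off())"
```

```text
the job is handed in; nothing more can be done
None
```

The T-handled key and the single-ended spanner are both back in their own cut-outs, lying flat and released. I handed the job in at about 22 s of the 54 s allowed. The double-ended, green and pink spanners were left alone, and the last top picture shows them where they started.

- **Final checks:** The last wrist and side pictures show both tools flat, with pocket floor visible between each tool and the walls. The last top picture is partly hidden by the arm, but nothing else looks moved.
- **Forces:** Each tool was lowered until about 9 N of contact, then released. I saw no reading above about 11 N.
- **Failed first grasp:** My first attempt at the key closed on nothing. The pictures put the fingertips about 10 to 20 mm higher than the stated geometry implied. I opened again, went down in steps while watching, and gripped it properly, and used that height for the spanner.
- **Disagreement between cameras:** The side camera placed things 6 to 9 mm further out in x than the top and wrist cameras did, so I relied on the top and wrist cameras.

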